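Fetch the bottom channel blank from the stock cradle and restack the rest

ROBOT

A 6-joint arm with a two-finger parallel gripper is mounted at the origin on a cart in front of the work surface, level with it; the furniture and walls round the work are solid. World frame = base frame: x ahead of the robot, y to its left, z up, the work surface at z = 0. Lengths are in m, angles in rad, forces in N, time in s.
With the tool pointing down it reaches from about 0.3 to 0.875 m from the base axis. Payload 4.2 kg.
Tool frame: the origin (TCP) lies between the finger pads; the fingertips stand 25 mm ahead of it and the grasp point (between the pads) lies 6 mm ahead of it; z points along the fingers, y is the direction in which the jaws open and shut (so a half turn about z gives the same grasp; the last joint's range is limited). The gripper opens to 85 mm and grips with 20 to 120 N. Pads are 22 mm wide; open, the fingers measure 114 mm over their backs; the gripper's body (76 mm by 85 mm) begins 54 mm behind the grasp point. The pads swing forward as they close: fully open they stand 13 mm farther back than shut.
Start: joints at [-1.175, 0.32, 1.565, -0, 1.257, -0.02], TCP at [0.232, -0.526, 0.256] pointing down, gripper open.
Joint ranges: [-3.11, 3.11], [-0.84, 2.01], [0.21, 2.61], [-1.34, 4.49], [0.05, 2.63], [-2.56, 2.56]. Speed limits (rad/s): [2.57, 2.57, 3.14, 3.14, 3.14, 3.14].

INTERFACE

Orientations are given as a rotation vector (axis times angle).
In Python, from station import r gives the robot as it stands.
- The arm moves only by the tool play_rows, never from a script. Its argument "commands" is a list of rows, each an object with "translation": the shift along the tool's x, y, z in mm, a list of three; "turn": the turn, a rotation vector about the tool's x, y, z in rad, a list of three; "gripper": the closure, from 0 (fully open) to 1 (shut). In form: [{"translation": [dx, dy, dz], "turn": [rx, ry, rz], "gripper": gripper}, ...]. A call has 1 to 5 rows; each row shifts and turns the commanded pose from where the row before left it, along the tool's axes as they then stand; what a row does not reach is not made up. A row lasts 1/8 s, in which the tool goes at most 62.5 mm and 10.7 degrees, less where a joint would pass 70% of its speed; a pose out of reach is approached as far as the arm can. A call with a gripper value outside its range is refused whole. The fingers move at their own pace and stop on an object; "newtons" is the grip in N (left out, the last holds). Time passes only in rows, so rows that do not move let the fingers close. It gives the time, the measured TCP pose, the force and the opening at its end, in the units of the state.
- r.get_obs(): the state, without advancing time (a new reading comes with each control period).
- r.snapshot(name): name is "side" or "top"; returns a dict with "image" (480x640x3 uint8, red, green, blue), "camera_matrix" (3x3 intrinsics, pixels), "rvec" (rotation vector, rad) and "tvec" (3), from world to camera coordinates, as OpenCV has them. Camera axes: x right, y down, z forward; pixel columns grow to the right and rows downward; lengths in m; the calibration is good to about 2 mm. A picture is of the moment at which its call begins. There is no depth.
- r.sign_off(): hands the job in, once; it reports no verdict.
The state is a dict: "time": time; "qpos": joint angles; "qd": joint speeds; "effort": joint torques, N m; "ee_pos": TCP position; "tcp_rot": TCP orientation; "contact_force": force on the tool from outside, world axes, zero at the start; "moment": the same for the moment, N m; "gripper_width": opening from 0.0 (shut) to 1.0 (fully open).
Only numpy, scipy, OpenCV 4.12 (cv2) and the standard library are available. Lean on these libraries where they do the work, as an engineer would, in place of code of your own. Each camera call takes 0.05 s, during which the arm holds its last target.

TASK

The long channel blank at the bottom of the stack in the stock cradle is to be drilled: lift the two shorter channels off it one at a time and lay them apart from each other on the rubber mat, then set the long blank, open side down as it lies, over the tongue of the drilling fixture between the two end stops. Then put the other two back in the cradle, turned as they were: the wide one open side up, centred across both bearers between the stakes, and the narrow one open side down with both its flanges standing inside the wide one. Leave the punch, the hex key and the tape roll where they lie.

Things in the scene. Friction and masses are not known exactly. Their poses are not given: they have to be found in the camera images.
- long_channel: the wanted blank: plain aluminium U-channel 150 long x 56 wide x 22 high, wall 3 (inside 50 wide), two scribed crosses on its web, no holes, 0.12 kg. It lies open side down across the cradle's bearers, at the bottom of the stack. Origin: centre of its length and width, in the plane of the flange edges (its underside); x along its length, z up through the web, whose top is at +22. It may be turned end for end.
- wide_channel: aluminium U-channel 120 long x 56 wide x 22 high, wall 3 (inside 50 wide), a 9 mm hole near each end of the web, 0.09 kg. It stands open side up on the web of the long channel. Origin: centre of the underside of its web; x along its length, z up, the flange edges at +22, inner floor at +3.
- narrow_channel: aluminium U-channel 90 long x 36 wide x 40 high, wall 3, two 9 mm holes in the web, 0.08 kg. It stands open side down inside the wide channel, its flange edges on that one's inner floor, so that it is the topmost piece and its upper 21 mm stand free above the wide one's flanges. Origin: centre of its length and width, in the plane of the flange edges (its underside); x along its length, z up, top of the web at +40.
- stock_cradle: fixed stock cradle: plywood board 170 x 116 x 9, on it two hardwood bearers (each 16 along x, 110 along y, tops at z +23) centred at x = -45 and +45, and four upright steel stakes 8 in diameter at x = -45/+45, y = -44/+44, tops at z +70 (80 clear between them across y). Channels lie along its x axis, across both bearers. Origin: centre of its underside, on the bench; z up.
- drill_fixture: fixed steel drilling fixture: base plate 204 (x) x 96 (y), top at z +8; in its middle a locating tongue 130 (x) x 36 (y) with two drill run-out holes, tongue top at z +20; at either end of x a dark end stop 60 wide, inner faces at x = -84 and +84, tops at z +26, screw heads to +30. The long channel straddles the tongue with its flange edges on the base plate, its length along x. Origin: centre of its underside, on the bench; z up.
- rubber_mat: fixed black ribbed rubber mat 180 (x) x 165 (y) x 3 thick, the side area for the two shorter channels. Origin: centre of its underside, on the bench; z up. A tester stands behind the work; two short hose ends stick out of its front towards the robot, to x = 0.62 m at y = -0.20 m, 0.19 to 0.27 m above the bench: keep the gripper nearer than that when crossing there.
- drift_punch: brass drift punch 13 x 104 x 13 lying loose on the bench, bystander; origin at the centre of its underside, long axis y
- tape_roll: roll of tape, 54 across and 16 high, red rim, lying flat and loose on the bench, bystander; origin at the centre of its underside
- hex_key: black hex key, L-shaped, 31 x 88 x 6, lying loose on the bench, bystander; origin at the centre of its underside, long axis y

How it is judged:
By the outcome, as a careful person would: the job done as asked, in the order asked, and still so for the second after the job is handed in, with the robot touching nothing.
It also fails if it takes over 96 s, if anything falls off the work surface, if the arm or the gripper's body presses on something with over 40 N, if the wrist force passes 120 N, or if a joint passes its speed limit or range.

## Working session

There is one attempt and no reset: what is moved stays moved. The work goes in short steps, Python scripts to look and compute and a tool call to move; the robot and the scene stay as the last step left them, time stands still between calls to the robot, and variables do not carry over. Pictures are saved under pics/ and viewed, and the job is handed in when it is done.

Besides the shell and the picture viewer there is one more tool, called after "Call:" as name([rows], argument=value, ...), one row to a line, values as JSON. play_rows: Moves the arm, as the interface text tells. Its arguments: {"type":"object","properties":{"commands":{"type":"array","items":{"type":"object","properties":{"translation":{"type":"array","items":{"type":"number"}},"turn":{"type":"array","items":{"type":"number"}},"gripper":{"type":"number"}}}},"newtons":{"type":"number"}},"required":["commands"]}

```bash
mkdir -p pics
cat > h.py <<'E'
import numpy as np, cv2
from station import r
def snap(n,f):
    s=r.snapshot(n); cv2.imwrite('pics/'+f,s['image'][:,:,::-1]); np.savez('pics/'+f[:-4],**s); return s
def ld(f): return np.load('pics/'+f+'.npz')
def plane(s,uv,z):
    R=cv2.Rodrigues(s['rvec'])[0]; t=s['tvec'].ravel(); c=-R.T@t
    p=cv2.undistortPoints(np.array(uv,float).reshape(-1,1,2),s['camera_matrix'],None).reshape(-1,2)
    d=np.c_[p,np.ones(len(p))]@R
    return c+d*((z-c[2])/d[:,2])[:,None]
def proj(s,P): return cv2.projectPoints(np.array(P,float).reshape(-1,1,3),s['rvec'],s['tvec'],s['camera_matrix'],None)[0].reshape(-1,2)
E
python3 - <<'E'
from h import *
for n in('side','top'):
    s=snap(n,n+'0.png'); R=cv2.Rodrigues(s['rvec'])[0]; print(n,-R.T@s['tvec'].ravel(),R[2])
o=r.get_obs(); print(o)
E
```

```text
side [0.14378326 0.36478858 0.8323667 ] [ 0.44136017 -0.44208587 -0.78087213]
top [ 0.51082029 -0.0716315   1.08016164] [ 0.04690133 -0.01851319 -0.99872795]
{'time': 0.1, 'qpos': array([-1.17501535e+00,  3.20240257e-01,  1.56554989e+00,  4.18694664e-06,
        1.25739858e+00, -2.00143096e-02]), 'qd': array([ 0.0002318 , -0.00068046, -0.004614  , -0.00091959, -0.00103776,
       -0.00066197]), 'effort': array([ 2.36070873e-04, -4.16408551e+01, -2.34705555e+01, -2.93125549e-05,
        4.87723650e-03, -6.61046343e-06]), 'ee_pos': array([ 0.23209959, -0.52565744,  0.25556202]), 'tcp_rot': array([-3.07241021e+00, -6.48109209e-01,  4.61900941e-04]), 'contact_force': array([-0.2853331 , -0.21355953, -0.14788633]), 'moment': array([ 0.00332598, -0.00146694, -0.00740721]), 'gripper_width': 0.9976276382583232}
```

View pics/top0.png

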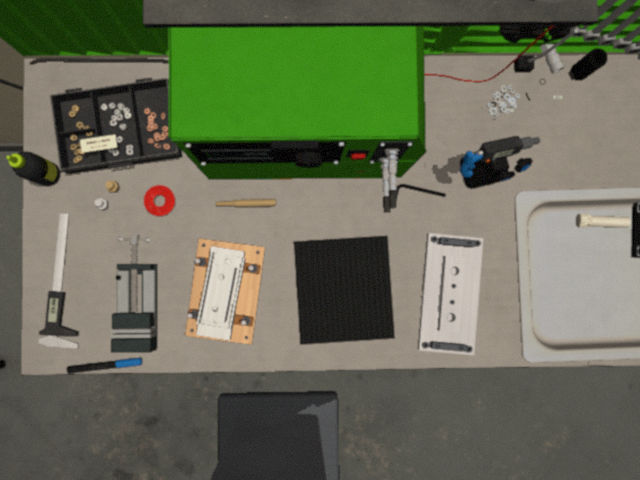

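View pics/side0.png

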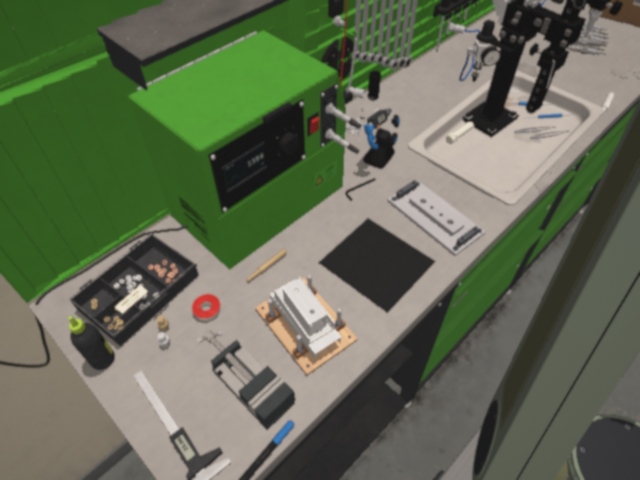

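The top view shows, left to right: tape roll (160,200), punch (246,203), cradle with stack (227,291), mat (344,290), fixture (451,293) and hex key (420,190). Hose ends are near (387,205). I'll zoom in next.

Run:
```python
from h import *
a=cv2.imread('pics/top0.png'); 
x=cv2.resize(a[225:365,170:280],None,fx=5,fy=5,interpolation=cv2.INTER_CUBIC)
y=cv2.resize(a[225:365,405:495],None,fx=4,fy=4,interpolation=cv2.INTER_CUBIC)
cv2.imwrite('pics/zt.png',cv2.resize(x,(471,600))); cv2.imwrite('pics/zf.png',y)
b=cv2.imread('pics/side0.png'); cv2.imwrite('pics/zs.png',cv2.resize(b[260:380,240:370],None,fx=5,fy=5,interpolation=cv2.INTER_CUBIC))
s=ld('top0')
g=[(200,240),(264,246),(252,344),(186,336)]
print(plane(s,g,.009)); print(plane(s,[(429,234),(482,237),(474,353),(419,350)],.008)); print(plane(s,[(294,241),(388,236),(394,339),(300,344)],.003))
```

```text
[[ 0.58275252  0.10049473  0.009     ]
 [ 0.57110278 -0.00998891  0.009     ]
 [ 0.40263435  0.01209009  0.009     ]
 [ 0.41789044  0.12509858  0.009     ]]
[[ 0.58885559 -0.29749588  0.008     ]
 [ 0.58258358 -0.39026136  0.008     ]
 [ 0.38161343 -0.37123102  0.008     ]
 [ 0.38814092 -0.27586182  0.008     ]]
[[ 0.57958142 -0.06198084  0.003     ]
 [ 0.58650406 -0.22648279  0.003     ]
 [ 0.40716771 -0.23365933  0.003     ]
 [ 0.40085207 -0.07038966  0.003     ]]
```

View pics/zt.png

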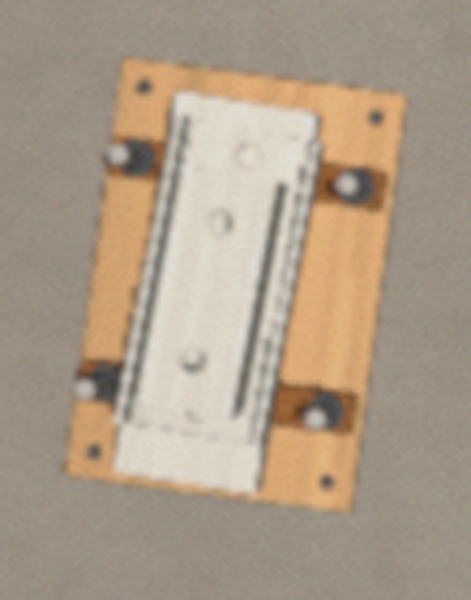

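View pics/zf.png

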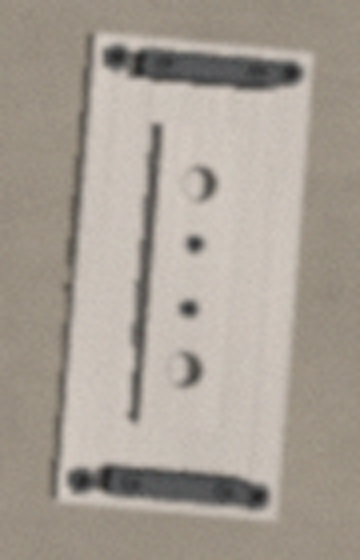

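View pics/zs.png

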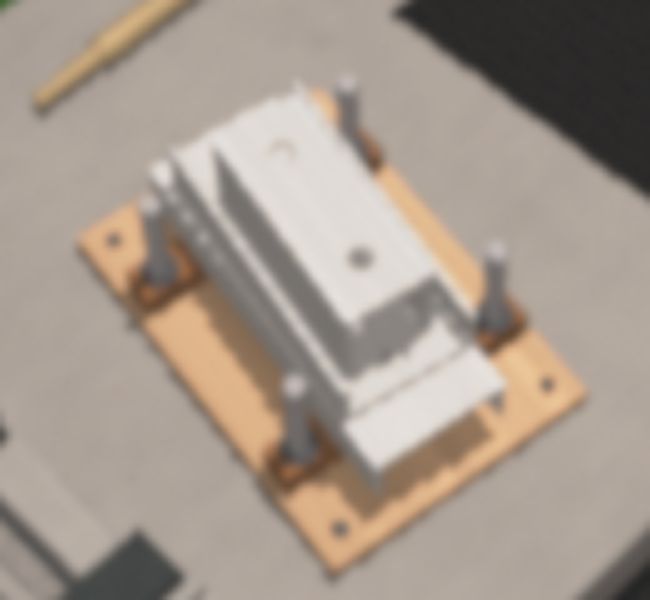

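Run:
```python
from h import *
s=ld('top0'); d=ld('side0')
z=lambda l:[(170+u/4.283-.4,225+v/4.283-.4) for u,v in l]
zs=lambda l:[(240+u/5-.4,260+v/5-.4) for u,v in l]
def show(n,P): print(n,P[:,:2].round(4).tolist(),'mid',P.mean(0)[:2].round(4),'yaw',np.degrees(np.arctan2(*(P[0]-P[1])[[1,0]])).round(2))
show('narrow holes top',plane(s,z([(221,222),(193,359)]),.0875))
show('narrow holes side',plane(d,zs([(282,149),(360,258)]),.0875))
show('wide holes top',plane(s,z([(248,155),(193,416)]),.0475))
show('narrow web side L edge',plane(d,zs([(218,152),(352,325)]),.088))
show('narrow web side near end',plane(d,zs([(352,325),(436,274)]),.088))
show('wide near end',plane(d,zs([(347,408),(474,348)]),.0465))
show('long near end top',plane(s,z([(113,470),(257,492)]),.045))
show('long near end side',plane(d,zs([(377,468),(505,383)]),.045))
# stakes tops
P=plane(s,z([(117,154),(348,184),(88,387),(318,417)]),.07);print('stakes',P.round(4).tolist(),P.mean(0))
P=plane(d,zs([(148,203),(347,84),(294,382),(495,248)]),.07);print('stakes side',P.round(4).tolist(),P.mean(0))
# fixture run-out: stop corners
im=s['image']; hsv=cv2.cvtColor(im,cv2.COLOR_RGB2HSV)
def rect(m,zz,n):
    c=max(cv2.findContours(m.astype(np.uint8),0,1)[0],key=cv2.contourArea); b=cv2.boxPoints(cv2.minAreaRect(c)); P=plane(s,b,zz);print(n,P.round(4)[:,:2].tolist(),P.mean(0).round(4))
m=np.zeros(im.shape[:2],bool);m[225:365,170:285]=1
rect(m&(hsv[...,1]>70),.009,'cradle')
m[:]=0;m[225:360,285:400]=1
rect(m&(hsv[...,2]<50),.003,'mat')
m[:]=0;m[225:365,405:495]=1
print(hsv[300,430],hsv[300,410],hsv[300,490])
M=m&(hsv[...,1]<hsv[300,410,1]*.6)
rect(m&(hsv[...,2]>185),.008,'fix')
```

```text
narrow holes top [[0.5187, 0.0543], [0.4678, 0.065]] mid [0.4933 0.0596] yaw -11.86
narrow holes side [[0.5189, 0.054], [0.4672, 0.0657]] mid [0.493  0.0599] yaw -12.77
wide holes top [[0.5449, 0.0488], [0.4441, 0.0706]] mid [0.4945 0.0597] yaw -12.23
narrow web side L edge [[0.5339, 0.0711], [0.4502, 0.0861]] mid [0.4921 0.0786] yaw -10.14
narrow web side near end [[0.4502, 0.0861], [0.4439, 0.0519]] mid [0.4471 0.069 ] yaw 79.48
wide near end [[0.4452, 0.0947], [0.43, 0.0465]] mid [0.4376 0.0706] yaw 72.5
long near end top [[0.4235, 0.102], [0.4143, 0.0463]] mid [0.4189 0.0742] yaw 80.55
long near end side [[0.4221, 0.1028], [0.4132, 0.0481]] mid [0.4176 0.0754] yaw 80.72
stakes [[0.5452, 0.0958, 0.07], [0.5327, 0.0082, 0.07], [0.457, 0.1071, 0.07], [0.4445, 0.0203, 0.07]] [0.49486372 0.05785074 0.07      ]
stakes side [[0.5451, 0.0965, 0.07], [0.5314, 0.0099, 0.07], [0.456, 0.1087, 0.07], [0.4437, 0.0221, 0.07]] [0.49406813 0.05927858 0.07      ]
cradle [[0.4185, 0.1281], [0.5878, 0.1044], [0.5705, -0.0118], [0.4012, 0.0128]] [0.4945 0.0584 0.009 ]
mat [[0.578, -0.062], [0.5869, -0.2235], [0.4105, -0.2321], [0.4022, -0.0717]] [ 0.4944 -0.1473  0.003 ]
[ 11  22 199] [ 17  38 154] [ 19  37 151]
fix [[0.3882, -0.2764], [0.5909, -0.2977], [0.582, -0.3921], [0.3792, -0.3699]] [ 0.4851 -0.3341  0.008 ]
```

```bash
cat >> h.py <<'E'
from scipy.spatial.transform import Rotation as Ro
def st():
    o=r.get_obs(); M=Ro.from_rotvec(o['tcp_rot']).as_matrix(); a=np.degrees(np.arctan2(M[1,0],M[0,0]))
    print('t',round(o['time'],2),'tcp',(o['ee_pos']*1000).round(1),'yaw',a.round(2),'z',M[:,2].round(4),'F',o['contact_force'].round(1),'w',round(o['gripper_width'],3),'q',o['qpos'].round(2)); return o,M,a
def plan(p,yaw,n,turnrows=None):
    "rows to go from the present pose to p (mm), tool-x heading yaw (deg)"
    o,M,a=st(); d=(np.array(p)-o['ee_pos']*1000)/n; k=turnrows or n; da=(yaw-a)/k
    for i in range(n):
        b=np.radians(a); t=[np.cos(b)*d[0]+np.sin(b)*d[1],np.sin(b)*d[0]-np.cos(b)*d[1],-d[2]]
        tr=-np.radians(da) if i<k else 0
        print(np.round(t,1).tolist(),round(tr,4)); a+=da if i<k else 0
E
python3 -c "
from h import *
plan((493.2,59.7,220),-11.8,12,5)"
```

```text
t 0.1 tcp [ 232.1 -525.7  255.6] yaw 23.82 z [-6.0e-04  1.5e-03 -1.0e+00] F [-0.3 -0.2 -0.1] w 0.998 q [-1.18  0.32  1.57  0.    1.26 -0.02]
[39.6, -35.8, 3.0] 0.1243
[34.9, -40.5, 3.0] 0.1243
[29.6, -44.5, 3.0] 0.1243
[23.8, -47.8, 3.0] 0.1243
[17.7, -50.4, 3.0] 0.1243
[11.3, -52.2, 3.0] 0
[11.3, -52.2, 3.0] 0
[11.3, -52.2, 3.0] 0
[11.3, -52.2, 3.0] 0
[11.3, -52.2, 3.0] 0
[11.3, -52.2, 3.0] 0
[11.3, -52.2, 3.0] 0
```

Call:
play_rows([
  {"translation": [39.6, -35.8, 3], "turn": [0, 0, 0.1243], "gripper": 0.2},
  {"translation": [34.9, -40.5, 3], "turn": [0, 0, 0.1243], "gripper": 0.2},
  {"translation": [29.6, -44.5, 3], "turn": [0, 0, 0.1243], "gripper": 0.2},
  {"translation": [23.8, -47.8, 3], "turn": [0, 0, 0.1243], "gripper": 0.2},
  {"translation": [17.7, -50.4, 3], "turn": [0, 0, 0.1243], "gripper": 0.2},
], newtons=40)

```text
time: 0.72
ee_pos: [0.3413, -0.2804, 0.241]
tcp_rot: [-3.124, 0.33, 0.0]
contact_force: [1.0, 0.0, -0.6]
gripper_width: 0.799
```

Call:
play_rows([
  {"translation": [11.3, -52.2, 3], "turn": [0, 0, 0], "gripper": 0.2},
  {"translation": [11.3, -52.2, 3], "turn": [0, 0, 0], "gripper": 0.2},
  {"translation": [11.3, -52.2, 3], "turn": [0, 0, 0], "gripper": 0.2},
  {"translation": [11.3, -52.2, 3], "turn": [0, 0, 0], "gripper": 0.2},
  {"translation": [11.3, -52.2, 3], "turn": [0, 0, 0], "gripper": 0.2},
])

```text
time: 1.35
ee_pos: [0.45, -0.0364, 0.2261]
tcp_rot: [3.125, -0.322, -0.0]
contact_force: [1.3, 0.6, -0.7]
gripper_width: 0.8
```

Call:
play_rows([
  {"translation": [11.3, -52.2, 3], "turn": [0, 0, 0], "gripper": 0.2},
  {"translation": [11.3, -52.2, 3], "turn": [0, 0, 0], "gripper": 0.2},
  {"translation": [0, 0, 0], "turn": [0, 0, 0], "gripper": 0.2},
  {"translation": [0, 0, 0], "turn": [0, 0, 0], "gripper": 0.2},
])

```text
time: 1.85
ee_pos: [0.4925, 0.0591, 0.2198]
tcp_rot: [3.124, -0.321, -0.002]
contact_force: [-0.6, -1.0, -0.9]
gripper_width: 0.801
```

```bash
python3 -c "
from h import *
plan((493.2,59.7,160),-11.8,2)"
```

```text
t 1.85 tcp [492.5  59.1 219.8] yaw -11.75 z [-1.5e-03 -8.0e-04 -1.0e+00] F [-0.6 -1.  -0.9] w 0.801 q [ 0.1   0.22  1.8  -0.    1.12  1.87]
[0.3, -0.4, 29.9] 0.0004
[0.3, -0.4, 29.9] 0.0004
```

Call:
play_rows([
  {"translation": [0.6, -0.6, 20], "turn": [0, 0, 0], "gripper": 0.576},
  {"translation": [0, 0, 20], "turn": [0, 0, 0], "gripper": 0.576},
  {"translation": [0, 0, 0], "turn": [0, 0, 0], "gripper": 0.576},
  {"translation": [0, 0, 0], "turn": [0, 0, 0], "gripper": 0.576},
])

```text
time: 2.35
ee_pos: [0.494, 0.0591, 0.1811]
tcp_rot: [-3.125, 0.325, -0.002]
contact_force: [0.2, 0.4, 0.7]
gripper_width: 0.425
```

Run:
```python
from h import *
o,M,a=st()
s=snap('side','s1.png')
p=o['ee_pos'];
for w in(.018,.0325):
  for sg in(1,-1):
    for dz in(.006,.025): print(w*sg,dz,proj(s,p+M@[0,w*sg,dz]).round(1))
b=cv2.imread('pics/s1.png'); cv2.imwrite('pics/s1z.png',cv2.resize(b[190:370,230:380],None,fx=3.3,fy=3.3,interpolation=cv2.INTER_CUBIC))
```

```text
t 2.35 tcp [494.   59.1 181.1] yaw -11.87 z [ 1.1e-03 -1.0e-04 -1.0e+00] F [0.2 0.4 0.7] w 0.425 q [ 0.1   0.26  1.85 -0.    1.03  1.87]
0.018 0.006 [[311.4 265.8]]
0.018 0.025 [[311.5 272.5]]
-0.018 0.006 [[292.5 275.8]]
-0.018 0.025 [[293.  282.4]]
0.0325 0.006 [[318.8 261.8]]
0.0325 0.025 [[318.9 268.6]]
-0.0325 0.006 [[284.7 279.9]]
-0.0325 0.025 [[285.4 286.5]]
```

View pics/s1z.png

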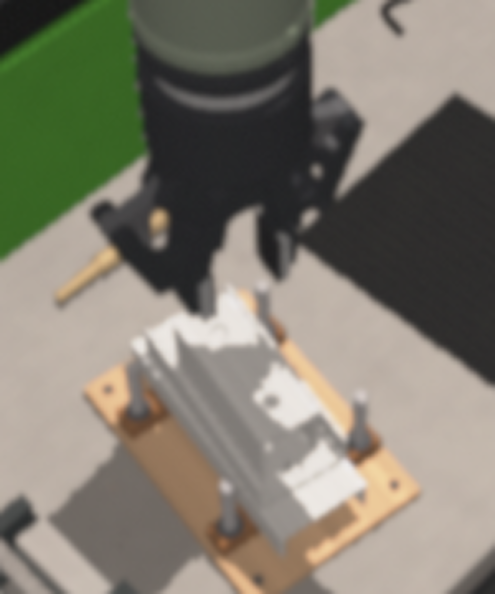

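Run:
```python
from h import *
o,M,a=st(); s=ld('s1'); p=o['ee_pos']
for w in(.018,.028,-.018,-.028):
  for dx in(-.011,.011): print(w,dx,[(((proj(s,p+M@[dx,w,dz])[0])-[230,190])*3.3).round(0).tolist() for dz in(.013,.025,.035)])
```

```text
t 2.4 tcp [494.3  59.3 181.3] yaw -11.85 z [ 0.0018 -0.     -1.    ] F [-0.4 -0.6  1.2] w 0.424 q [ 0.1   0.26  1.85 -0.    1.03  1.87]
0.018 -0.011 [[280.0, 273.0], [280.0, 287.0], [280.0, 298.0]]
0.018 0.011 [[256.0, 243.0], [257.0, 257.0], [257.0, 268.0]]
0.028 -0.011 [[297.0, 264.0], [297.0, 278.0], [297.0, 289.0]]
0.028 0.011 [[273.0, 234.0], [273.0, 248.0], [274.0, 260.0]]
-0.018 -0.011 [[218.0, 307.0], [219.0, 320.0], [220.0, 331.0]]
-0.018 0.011 [[195.0, 276.0], [196.0, 289.0], [197.0, 300.0]]
-0.028 -0.011 [[200.0, 316.0], [201.0, 330.0], [202.0, 341.0]]
-0.028 0.011 [[177.0, 285.0], [179.0, 298.0], [180.0, 310.0]]
```

Call:
play_rows([
  {"translation": [-0.8, 0, 10], "turn": [0, 0, 0], "gripper": 0.25},
  {"translation": [0, 0, 25], "turn": [0, 0, 0], "gripper": 0.25},
  {"translation": [0, 0, 30], "turn": [0, 0, 0], "gripper": 0.25},
  {"translation": [0, 0, 20], "turn": [0, 0, 0], "gripper": 0.25},
  {"translation": [0, 0, 5], "turn": [0, 0, 0], "gripper": 0.25},
])

```text
time: 3.02
ee_pos: [0.4922, 0.06, 0.089]
tcp_rot: [3.124, -0.322, -0.004]
contact_force: [-0.3, -0.5, -0.0]
gripper_width: 0.75
```

Call:
play_rows([
  {"translation": [0, 0, 0], "turn": [0, 0, 0], "gripper": 0.7},
  {"translation": [0, 0, 0], "turn": [0, 0, 0], "gripper": 0.7},
  {"translation": [0, 0, 0], "turn": [0, 0, 0], "gripper": 0.7},
  {"translation": [0, 0, 0], "turn": [0, 0, 0], "gripper": 0.7},
])

```text
time: 3.52
ee_pos: [0.4937, 0.0602, 0.0912]
tcp_rot: [-3.125, 0.322, -0.003]
contact_force: [-0.1, 0.2, 3.8]
gripper_width: 0.413
```

Run:
```python
from h import *
o,M,a=st()
s=snap('side','s2.png')
b=cv2.imread('pics/s2.png'); cv2.imwrite('pics/s2z.png',cv2.resize(b[190:370,230:380],None,fx=3.3,fy=3.3,interpolation=cv2.INTER_CUBIC))
```

```text
t 3.52 tcp [493.7  60.2  91.2] yaw -11.78 z [ 2.1e-03  1.0e-04 -1.0e+00] F [-0.1  0.2  3.8] w 0.413 q [ 0.1   0.37  1.97 -0.    0.8   1.87]
```

View pics/s2z.png

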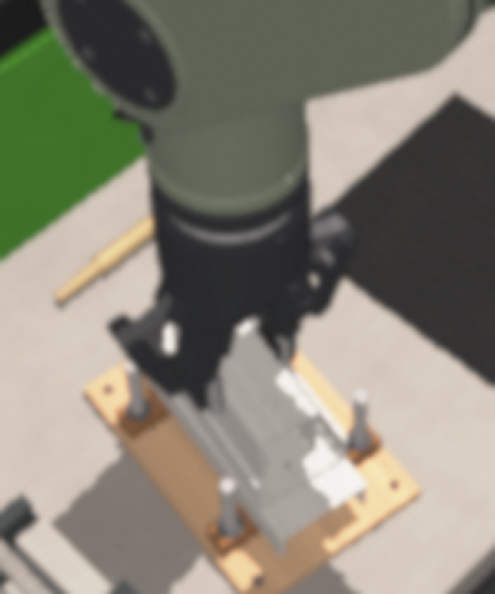

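Call:
play_rows([
  {"translation": [0, 0, -8], "turn": [0, 0, 0], "gripper": 0.7},
  {"translation": [0, 0, -16], "turn": [0, 0, 0], "gripper": 0.7},
  {"translation": [0, 0, -22], "turn": [0, 0, 0], "gripper": 0.7},
  {"translation": [0, 0, -14], "turn": [0, 0, 0], "gripper": 0.7},
  {"translation": [0, 0, 0], "turn": [0, 0, 0], "gripper": 0.7},
])

```text
time: 4.2
ee_pos: [0.4935, 0.0601, 0.1512]
tcp_rot: [-3.125, 0.323, -0.003]
contact_force: [0.2, -0.7, -0.1]
gripper_width: 0.411
```

Run:
```python
from h import *
plan((492,-105,150),3,5)
s=snap('side','s3.png')
b=cv2.imread('pics/s3.png'); cv2.imwrite('pics/s3z.png',cv2.resize(b[190:370,230:380],None,fx=3.3,fy=3.3,interpolation=cv2.INTER_CUBIC))
```

```text
t 4.2 tcp [493.5  60.1 151.2] yaw -11.79 z [ 2.1e-03  1.0e-04 -1.0e+00] F [ 0.2 -0.7 -0.1] w 0.411 q [ 0.1   0.29  1.9  -0.    0.95  1.87]
[6.4, 32.4, 0.2] -0.0516
[4.8, 32.7, 0.2] -0.0516
[3.1, 32.9, 0.2] -0.0516
[1.4, 33.0, 0.2] -0.0516
[-0.3, 33.0, 0.2] -0.0516
```

View pics/s3z.png

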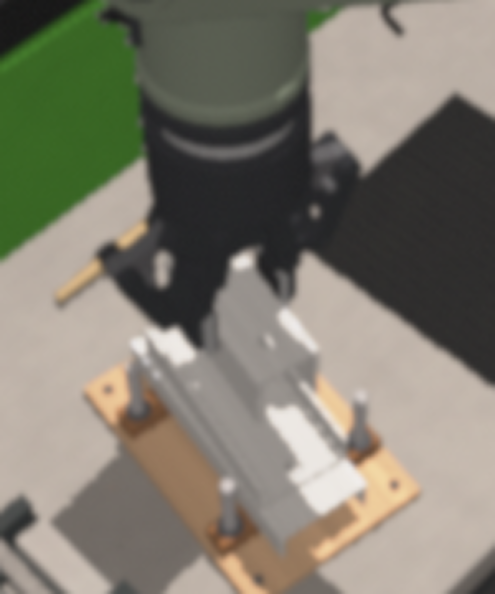

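The narrow channel hangs level in the gripper, its web near (260,340) in the zoom. The wide one stayed in place.

Call:
play_rows([
  {"translation": [6.4, 32.4, 0], "turn": [0, 0, -0.0516], "gripper": 0.7},
  {"translation": [4.8, 32.7, 0], "turn": [0, 0, -0.0516], "gripper": 0.7},
  {"translation": [3.1, 32.9, 0], "turn": [0, 0, -0.0516], "gripper": 0.7},
  {"translation": [1.4, 33.0, 0], "turn": [0, 0, -0.0516], "gripper": 0.7},
  {"translation": [-0.3, 33.0, 0], "turn": [0, 0, -0.0516], "gripper": 0.7},
])

```text
time: 4.88
ee_pos: [0.4909, -0.106, 0.1492]
tcp_rot: [-3.14, -0.085, 0.003]
contact_force: [1.2, 0.2, -0.6]
gripper_width: 0.409
```

Call:
play_rows([
  {"translation": [0, 0, 20], "turn": [0, 0, 0], "gripper": 0.7},
  {"translation": [0, 0, 40], "turn": [0, 0, 0], "gripper": 0.7},
  {"translation": [0, 0, 30], "turn": [0, 0, 0], "gripper": 0.7},
  {"translation": [0, 0, 9], "turn": [0, 0, 0], "gripper": 0.7},
  {"translation": [0, 0, 0], "turn": [0, 0, 0], "gripper": 0.7},
])

```text
time: 5.5
ee_pos: [0.4914, -0.105, 0.0509]
tcp_rot: [-3.14, -0.082, 0.002]
contact_force: [0.2, 0.1, -0.7]
gripper_width: 0.413
```

```bash
python3 -c "
from h import *
st()"
```

```text
t 5.5 tcp [ 491.4 -105.    50.9] yaw 3.0 z [-1.4e-03  3.0e-04 -1.0e+00] F [ 0.2  0.1 -0.7] w 0.413 q [-0.23  0.44  2.   -0.    0.71  1.29]
```

Call:
play_rows([
  {"translation": [0, 0, 2.5], "turn": [0, 0, 0], "gripper": 0.7},
  {"translation": [0, 0, 1.2], "turn": [0, 0, 0], "gripper": 0.7},
  {"translation": [0, 0, 0], "turn": [0, 0, 0], "gripper": 0.7},
])

```text
time: 5.88
ee_pos: [0.4918, -0.1051, 0.0481]
tcp_rot: [3.14, 0.082, 0.002]
contact_force: [0.5, -0.3, -0.7]
gripper_width: 0.415
```

Call:
play_rows([
  {"translation": [0, 0, 1.0], "turn": [0, 0, 0], "gripper": 0.7},
  {"translation": [0, 0, 0.5], "turn": [0, 0, 0], "gripper": 0.7},
  {"translation": [0, 0, 0], "turn": [0, 0, 0], "gripper": 0.7},
])

```text
time: 6.25
ee_pos: [0.4916, -0.1051, 0.0462]
tcp_rot: [3.14, 0.082, 0.0]
contact_force: [-0.3, -0.8, 1.4]
gripper_width: 0.409
```

Call:
play_rows([
  {"translation": [0, 0, 0], "turn": [0, 0, 0], "gripper": 0.35},
  {"translation": [0, 0, 0], "turn": [0, 0, 0], "gripper": 0.35},
  {"translation": [0, 0, -20], "turn": [0, 0, 0], "gripper": 0.2},
  {"translation": [0, 0, -40], "turn": [0, 0, 0], "gripper": 0.2},
  {"translation": [0, 0, -20], "turn": [0, 0, 0], "gripper": 0.2},
])

```text
time: 6.88
ee_pos: [0.4924, -0.1053, 0.1279]
tcp_rot: [3.14, 0.082, 0.004]
contact_force: [0.0, 0.1, 0.3]
gripper_width: 0.8
```

Run:
```python
from h import *
st()
s=snap('side','s4.png')
b=cv2.imread('pics/s4.png'); cv2.imwrite('pics/s4z.png',cv2.resize(b[180:380,230:460],None,fx=3,fy=3,interpolation=cv2.INTER_CUBIC))
```

```text
t 6.88 tcp [ 492.4 -105.3  127.9] yaw 3.0 z [ 2.6e-03 -7.0e-04 -1.0e+00] F [0.  0.1 0.3] w 0.8 q [-0.23  0.33  1.91 -0.    0.9   1.29]
```

View pics/s4z.png

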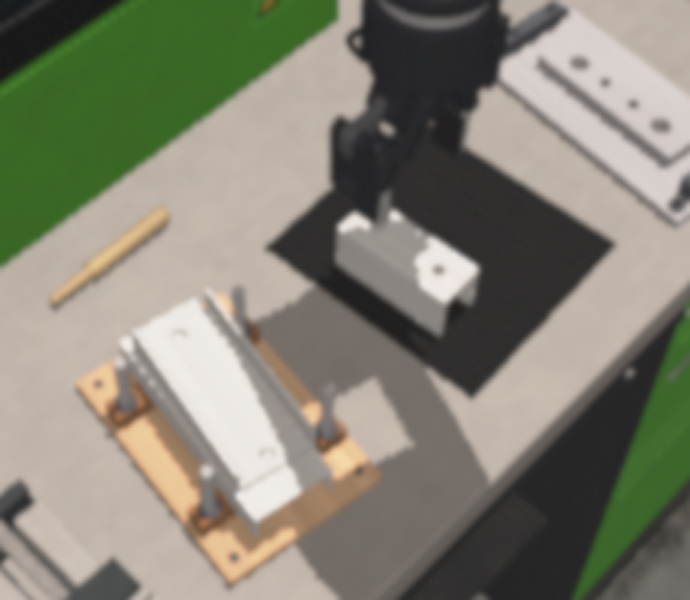

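Narrow stands upright on the mat. Wide is still on the long one with its holes visible at zoom (180,333) and (266,453).

Run:
```python
from h import *
s=ld('s4')
P=plane(s,[(230+180/3-.3,180+333/3-.3),(230+266/3-.3,180+453/3-.3)],.0475);print(P,P.mean(0),np.degrees(np.arctan2(*(P[0]-P[1])[[1,0]])))
plan((493.8,60,130),-11.8,5)
```

```text
[[0.54532274 0.04762354 0.0475    ]
 [0.44768215 0.06902268 0.0475    ]] [0.49650244 0.05832311 0.0475    ] -12.361634360741359
t 6.92 tcp [ 493.5 -105.5  129.8] yaw 3.0 z [ 0.0064 -0.0016 -1.    ] F [ 0.7 -0.7  2.2] w 0.799 q [-0.23  0.33  1.91 -0.    0.9   1.29]
[1.8, -33.1, -0.0] 0.0517
[0.1, -33.1, -0.0] 0.0517
[-1.6, -33.1, -0.0] 0.0517
[-3.3, -32.9, -0.0] 0.0517
[-5.0, -32.7, -0.0] 0.0517
```

Call:
play_rows([
  {"translation": [2, -33.1, 0], "turn": [0, 0, 0.052], "gripper": 0.15},
  {"translation": [0.3, -33.1, 0], "turn": [0, 0, 0.052], "gripper": 0.15},
  {"translation": [-1.5, -33.1, 0], "turn": [0, 0, 0.052], "gripper": 0.15},
  {"translation": [-3.2, -32.9, 0], "turn": [0, 0, 0.052], "gripper": 0.15},
  {"translation": [-4.9, -32.7, 0], "turn": [0, 0, 0.052], "gripper": 0.15},
])

```text
time: 7.55
ee_pos: [0.4925, 0.0615, 0.1254]
tcp_rot: [3.124, -0.328, -0.001]
contact_force: [-0.1, -0.2, 0.8]
gripper_width: 0.852
```

Call:
play_rows([
  {"translation": [0, 0, 10], "turn": [0, 0, 0], "gripper": 0.15},
  {"translation": [0, 0, 25], "turn": [0, 0, 0], "gripper": 0.15},
  {"translation": [0, 0, 0], "turn": [0, 0, 0], "gripper": 0.15},
])

```text
time: 7.92
ee_pos: [0.491, 0.0596, 0.089]
tcp_rot: [3.123, -0.326, -0.008]
contact_force: [-0.3, -0.5, 0.3]
gripper_width: 0.852
```

```bash
python3 -c "
from h import *
plan((494.5,59.5,66),-12,3)"
```

```text
t 7.92 tcp [491.   59.6  89. ] yaw -11.9 z [-5.4e-03 -9.0e-04 -1.0e+00] F [-0.3 -0.5  0.3] w 0.852 q [ 0.1   0.37  1.97 -0.    0.8   1.88]
[1.1, -0.2, 7.7] 0.0006
[1.1, -0.2, 7.7] 0.0006
[1.1, -0.2, 7.7] 0.0006
```

Call:
play_rows([
  {"translation": [1, 0, 15], "turn": [0, 0, 0], "gripper": 0.15},
  {"translation": [0, 0, 7], "turn": [0, 0, 0], "gripper": 0.15},
  {"translation": [0, 0, 0], "turn": [0, 0, 0], "gripper": 0.15},
  {"translation": [0, 0, 0], "turn": [0, 0, 0], "gripper": 0.15},
])

```text
time: 8.43
ee_pos: [0.4941, 0.0602, 0.0694]
tcp_rot: [-3.125, 0.326, -0.001]
contact_force: [0.8, -0.9, -0.5]
gripper_width: 0.846
```

Run:
```python
from h import *
st()
s=snap('side','s5.png')
b=cv2.imread('pics/s5.png'); cv2.imwrite('pics/s5z.png',cv2.resize(b[240:360,240:360],None,fx=5,fy=5,interpolation=cv2.INTER_CUBIC))
```

```text
t 8.43 tcp [494.1  60.2  69.4] yaw -11.9 z [ 7.e-04 -0.e+00 -1.e+00] F [ 0.8 -0.9 -0.5] w 0.846 q [ 0.1   0.4   1.99 -0.    0.75  1.88]
```

View pics/s5z.png

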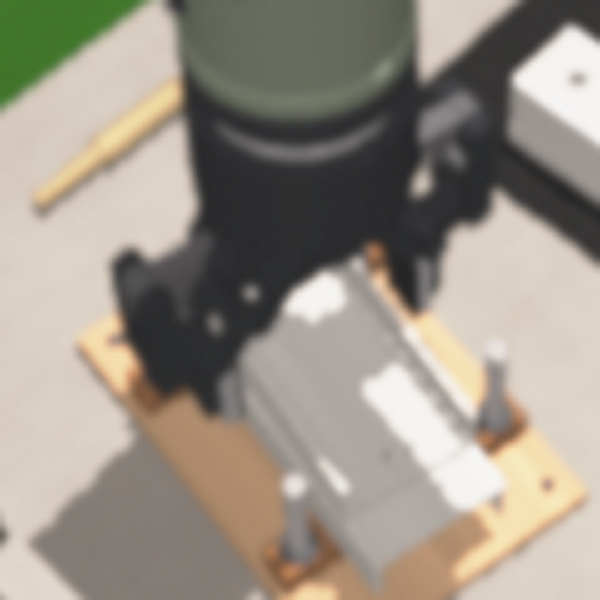

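Call:
play_rows([
  {"translation": [0, 0, 4], "turn": [0, 0, 0], "gripper": 0.15},
  {"translation": [0, 0, 0], "turn": [0, 0, 0], "gripper": 0.5},
  {"translation": [0, 0, 0], "turn": [0, 0, 0], "gripper": 0.5},
  {"translation": [0, 0, 0], "turn": [0, 0, 0], "gripper": 0.5},
  {"translation": [0, 0, 0], "turn": [0, 0, 0], "gripper": 0.5},
])

```text
time: 9.1
ee_pos: [0.4937, 0.0601, 0.0658]
tcp_rot: [3.124, -0.325, 0.0]
contact_force: [-1.3, -1.7, 7.1]
gripper_width: 0.647
```

Run:
```python
from h import *
st()
```

```text
t 9.1 tcp [493.7  60.1  65.8] yaw -11.89 z [ 2.e-04 -3.e-04 -1.e+00] F [-1.3 -1.7  7.1] w 0.647 q [ 0.1   0.41  1.99 -0.    0.74  1.88]
```

Call:
play_rows([
  {"translation": [0, 0, -5], "turn": [0, 0, 0], "gripper": 0.5},
  {"translation": [0, 0, -10], "turn": [0, 0, 0], "gripper": 0.5},
  {"translation": [0, 0, -5], "turn": [0, 0, 0], "gripper": 0.5},
  {"translation": [0, 0, 0], "turn": [0, 0, 0], "gripper": 0.5},
])

```text
time: 9.6
ee_pos: [0.4941, 0.0603, 0.0856]
tcp_rot: [-3.124, 0.326, -0.002]
contact_force: [0.0, 0.3, -1.2]
gripper_width: 0.646
```

Run:
```python
from h import *
st()
s=snap('side','s6.png')
b=cv2.imread('pics/s6.png'); cv2.imwrite('pics/s6z.png',cv2.resize(b[240:360,240:360],None,fx=5,fy=5,interpolation=cv2.INTER_CUBIC))
```

```text
t 9.6 tcp [494.1  60.3  85.6] yaw -11.9 z [ 0.0013  0.     -1.    ] F [ 0.   0.3 -1.2] w 0.646 q [ 0.1   0.38  1.97 -0.    0.79  1.88]
```

View pics/s6z.png

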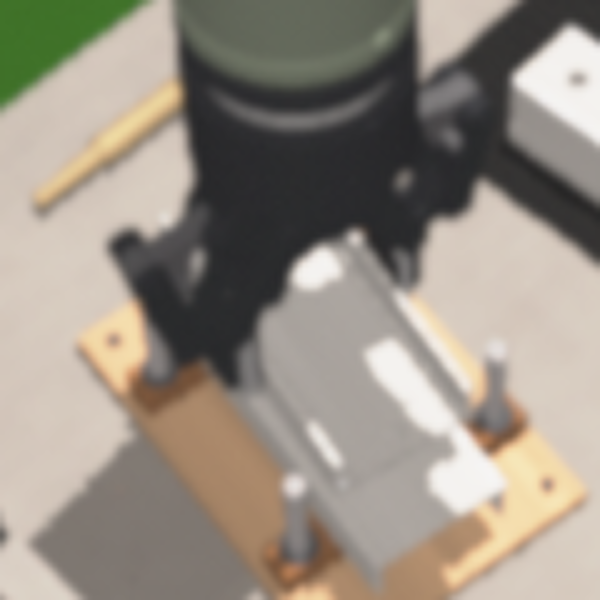

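Call:
play_rows([
  {"translation": [0, 0, -15], "turn": [0, 0, 0], "gripper": 0.5},
  {"translation": [0, 0, -25], "turn": [0, 0, 0], "gripper": 0.5},
  {"translation": [0, 0, -15], "turn": [0, 0, 0], "gripper": 0.5},
])

```text
time: 10.02
ee_pos: [0.4944, 0.0603, 0.1418]
tcp_rot: [-3.124, 0.326, -0.003]
contact_force: [0.6, 0.4, -1.3]
gripper_width: 0.647
```

Run:
```python
from h import *
plan((496,-187,140),3,7)
s=snap('side','s7.png')
b=cv2.imread('pics/s7.png'); cv2.imwrite('pics/s7z.png',cv2.resize(b[210:360,240:360],None,fx=4,fy=4,interpolation=cv2.INTER_CUBIC))
```

```text
t 10.03 tcp [494.4  60.3 141.8] yaw -11.9 z [ 2.1e-03  1.0e-04 -1.0e+00] F [ 0.6  0.4 -1.3] w 0.647 q [ 0.1   0.31  1.91 -0.    0.93  1.88]
[7.5, 34.5, 0.3] -0.0371
[6.2, 34.8, 0.3] -0.0371
[4.9, 35.0, 0.3] -0.0371
[3.6, 35.1, 0.3] -0.0371
[2.3, 35.3, 0.3] -0.0371
[1.0, 35.3, 0.3] -0.0371
[-0.3, 35.3, 0.3] -0.0371
```

View pics/s7z.png

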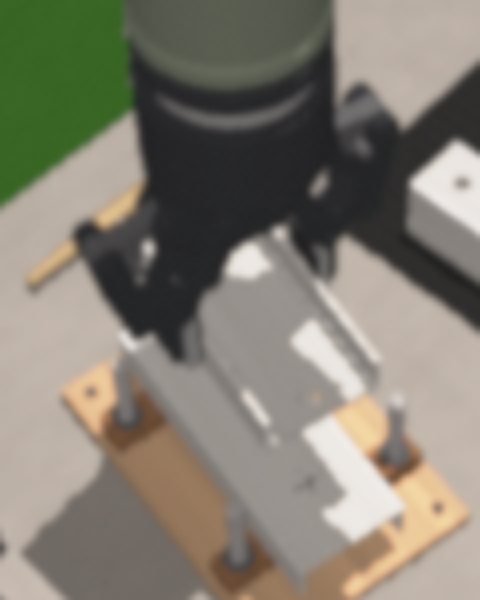

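The wide channel hangs level. The scribed cross on the long web shows at (305,483) in the zoom.

Call:
play_rows([
  {"translation": [7.5, 34.5, 0], "turn": [0, 0, -0.0371], "gripper": 0.5},
  {"translation": [6.2, 34.8, 0], "turn": [0, 0, -0.0371], "gripper": 0.5},
  {"translation": [4.9, 35.0, 0], "turn": [0, 0, -0.0371], "gripper": 0.5},
  {"translation": [3.6, 35.1, 0], "turn": [0, 0, -0.0371], "gripper": 0.5},
  {"translation": [2.3, 35.3, 0], "turn": [0, 0, -0.0371], "gripper": 0.5},
])

```text
time: 10.7
ee_pos: [0.4945, -0.1175, 0.1399]
tcp_rot: [-3.141, 0.033, 0.001]
contact_force: [-0.1, 0.1, -0.1]
gripper_width: 0.646
```

Call:
play_rows([
  {"translation": [1.0, 35.3, 0], "turn": [0, 0, -0.0371], "gripper": 0.5},
  {"translation": [-0.3, 35.3, 0], "turn": [0, 0, -0.0371], "gripper": 0.5},
  {"translation": [0, 0, 20], "turn": [0, 0, 0], "gripper": 0.5},
  {"translation": [0, 0, 35], "turn": [0, 0, 0], "gripper": 0.5},
  {"translation": [0, 0, 30], "turn": [0, 0, 0], "gripper": 0.5},
])

```text
time: 11.32
ee_pos: [0.4949, -0.1871, 0.054]
tcp_rot: [-3.14, -0.081, 0.001]
contact_force: [0.3, 0.2, -1.6]
gripper_width: 0.645
```

Call:
play_rows([
  {"translation": [0, 0, 20], "turn": [0, 0, 0], "gripper": 0.5},
  {"translation": [0, 0, 9], "turn": [0, 0, 0], "gripper": 0.5},
  {"translation": [0, 0, 0], "turn": [0, 0, 0], "gripper": 0.5},
  {"translation": [0, 0, 0], "turn": [0, 0, 0], "gripper": 0.5},
])

```text
time: 11.82
ee_pos: [0.4959, -0.1873, 0.0269]
tcp_rot: [3.14, 0.082, 0.002]
contact_force: [-0.1, -0.3, -1.7]
gripper_width: 0.647
```

```bash
python3 -c "
from h import *
st()"
```

```text
t 11.82 tcp [ 495.9 -187.3   26.9] yaw 2.98 z [ 1.6e-03 -7.0e-04 -1.0e+00] F [-0.1 -0.3 -1.7] w 0.647 q [-0.38  0.5   1.95 -0.    0.68  1.14]
```

Call:
play_rows([
  {"translation": [0, 0, 1.5], "turn": [0, 0, 0], "gripper": 0.5},
  {"translation": [0, 0, 0.8], "turn": [0, 0, 0], "gripper": 0.5},
  {"translation": [0, 0, 0.8], "turn": [0, 0, 0], "gripper": 0.5},
  {"translation": [0, 0, 0], "turn": [0, 0, 0], "gripper": 0.5},
])

```text
time: 12.32
ee_pos: [0.4955, -0.1871, 0.0241]
tcp_rot: [3.14, 0.082, 0.001]
contact_force: [-2.2, 0.7, 6.5]
gripper_width: 0.652
```

Call:
play_rows([
  {"translation": [0, 0, 0], "turn": [0, 0, 0], "gripper": 0.2},
  {"translation": [0, 0, 0], "turn": [0, 0, 0], "gripper": 0.2},
  {"translation": [0, 0, -20], "turn": [0, 0, 0], "gripper": 0.2},
  {"translation": [0, 0, -50], "turn": [0, 0, 0], "gripper": 0.15},
  {"translation": [0, 0, -36], "turn": [0, 0, 0], "gripper": 0.15},
])

```text
time: 12.95
ee_pos: [0.4956, -0.1872, 0.1306]
tcp_rot: [3.14, 0.082, 0.002]
contact_force: [0.9, -0.6, -0.1]
gripper_width: 0.848
```

Run:
```python
from h import *
st()
s=snap('side','s8.png')
b=cv2.imread('pics/s8.png'); cv2.imwrite('pics/s8z.png',cv2.resize(b[180:380,230:460],None,fx=3,fy=3,interpolation=cv2.INTER_CUBIC))
s=snap('top','t8.png')
b=cv2.imread('pics/t8.png'); cv2.imwrite('pics/t8z.png',cv2.resize(b[225:365,170:290],None,fx=4,fy=4,interpolation=cv2.INTER_CUBIC))
```

```text
t 12.95 tcp [ 495.6 -187.2  130.6] yaw 2.98 z [ 1.1e-03 -5.0e-04 -1.0e+00] F [ 0.9 -0.6 -0.1] w 0.848 q [-0.38  0.36  1.85 -0.    0.93  1.14]
```

View pics/s8z.png

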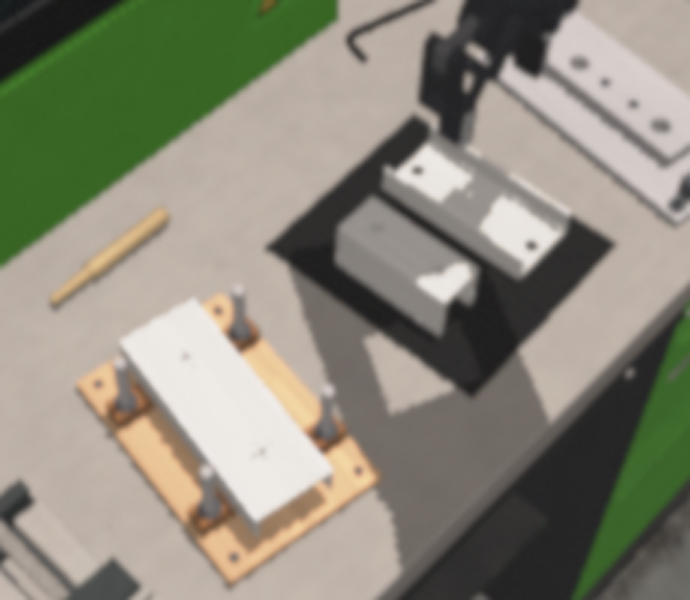

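View pics/t8z.png

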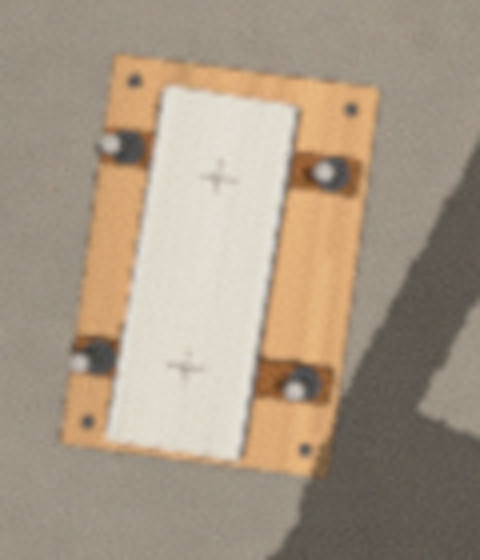

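Both shorter channels now stand apart on the mat. The long blank is fully visible, with crosses at (219,177) and (185,367) in the top zoom.

Run:
```python
from h import *
s=ld('t8'); im=s['image']; hsv=cv2.cvtColor(im,cv2.COLOR_RGB2HSV)
m=np.zeros(im.shape[:2],np.uint8);m[225:365,170:270]=1
m&=((hsv[...,1]<35)&(hsv[...,2]>190)).astype(np.uint8); m=cv2.morphologyEx(m,cv2.MORPH_OPEN,np.ones((5,5),np.uint8))
c=max(cv2.findContours(m,0,1)[0],key=cv2.contourArea);rc=cv2.minAreaRect(c);P=plane(s,cv2.boxPoints(rc),.045);print(rc,P.round(4),P.mean(0))
C=plane(s,[(170+219/4-.4,225+177/4-.4),(170+185/4-.4,225+367/4-.4)],.045);print('crosses',C,C.mean(0),np.degrees(np.arctan2(*(C[0]-C[1])[[1,0]])))
for i in range(2):
  e=P[(i+1)%4]-P[i]; print(np.linalg.norm(e),np.degrees(np.arctan2(e[1],e[0])))
plan((493,60,130),-10.5,7)
```

```text
((219.88539123535156, 292.65283203125), (33.388816833496094, 88.72264099121094), 9.323591232299805) [[0.4245 0.1016 0.045 ]
 [0.5698 0.0771 0.045 ]
 [0.5601 0.0222 0.045 ]
 [0.4148 0.0471 0.045 ]] [0.49232306 0.0619753  0.045     ]
crosses [[0.53162716 0.05437782 0.045     ]
 [0.45282738 0.0689324  0.045     ]] [0.49222727 0.06165511 0.045     ] -10.464783762827798
0.1473102258863433 -9.56410030163918
0.055752241195951444 -100.003020682829
t 13.05 tcp [ 497.7 -188.   132.9] yaw 2.98 z [ 0.0082 -0.0033 -1.    ] F [ 0.1 -0.7 -0.3] w 0.855 q [-0.38  0.36  1.85 -0.    0.93  1.14]
[1.2, -35.4, 0.4] 0.0336
[-0.0, -35.4, 0.4] 0.0336
[-1.2, -35.4, 0.4] 0.0336
[-2.4, -35.3, 0.4] 0.0336
[-3.6, -35.2, 0.4] 0.0336
[-4.8, -35.1, 0.4] 0.0336
[-5.9, -34.9, 0.4] 0.0336
```

Call:
play_rows([
  {"translation": [1.4, -35.4, 0], "turn": [0, 0, 0.0324], "gripper": 0.15},
  {"translation": [0.2, -35.4, 0], "turn": [0, 0, 0.0324], "gripper": 0.15},
  {"translation": [-1.0, -35.4, 0], "turn": [0, 0, 0.0324], "gripper": 0.15},
  {"translation": [-2.2, -35.3, 0], "turn": [0, 0, 0.0324], "gripper": 0.15},
  {"translation": [-3.4, -35.2, 0], "turn": [0, 0, 0.0324], "gripper": 0.15},
])

```text
time: 13.68
ee_pos: [0.4918, -0.0089, 0.1279]
tcp_rot: [3.137, -0.175, -0.003]
contact_force: [0.3, -0.6, -0.2]
gripper_width: 0.848
```

Call:
play_rows([
  {"translation": [-4.6, -35.1, 0], "turn": [0, 0, 0.0324], "gripper": 0.15},
  {"translation": [-5.7, -34.9, 0], "turn": [0, 0, 0.0324], "gripper": 0.15},
  {"translation": [0, 0, 25], "turn": [0, 0, 0], "gripper": 0.15},
  {"translation": [0, 0, 20], "turn": [0, 0, 0], "gripper": 0.15},
  {"translation": [0, 0, 0], "turn": [0, 0, 0], "gripper": 0.15},
])

```text
time: 14.3
ee_pos: [0.4894, 0.0606, 0.082]
tcp_rot: [3.129, -0.274, -0.008]
contact_force: [-0.1, -0.6, -0.6]
gripper_width: 0.847
```

Run:
```python
from h import *
plan((492.3,61,45),-10,3)
```

```text
t 14.3 tcp [489.4  60.6  82. ] yaw -10.0 z [-5.2e-03 -6.0e-04 -1.0e+00] F [-0.1 -0.6 -0.6] w 0.847 q [ 0.1   0.38  1.98 -0.    0.78  1.85]
[0.9, -0.3, 12.3] -0.0
[0.9, -0.3, 12.3] -0.0
[0.9, -0.3, 12.3] -0.0
```

Call:
play_rows([
  {"translation": [0, 0, 20], "turn": [0, 0, 0], "gripper": 0.15},
  {"translation": [0, 0, 17], "turn": [0, 0, 0], "gripper": 0.15},
  {"translation": [0, 0, 0], "turn": [0, 0, 0], "gripper": 0.15},
  {"translation": [0, 0, 0], "turn": [0, 0, 0], "gripper": 0.15},
])

```text
time: 14.8
ee_pos: [0.4917, 0.0606, 0.0477]
tcp_rot: [-3.129, 0.275, -0.002]
contact_force: [-0.1, 0.7, 0.7]
gripper_width: 0.856
```

Run:
```python
from h import *
plan((492.3,61,45),-10,1)
```

```text
t 14.8 tcp [491.7  60.6  47.7] yaw -10.03 z [ 0.0013  0.     -1.    ] F [-0.1  0.7  0.7] w 0.856 q [ 0.1   0.43  2.02 -0.    0.69  1.85]
[0.5, -0.5, 2.7] -0.0005
```

Call:
play_rows([
  {"translation": [0.5, 0, 3], "turn": [0, 0, 0], "gripper": 0.15},
  {"translation": [0, 0, 0], "turn": [0, 0, 0], "gripper": 0.5},
  {"translation": [0, 0, 0], "turn": [0, 0, 0], "gripper": 0.5},
  {"translation": [0, 0, 0], "turn": [0, 0, 0], "gripper": 0.5},
  {"translation": [0, 0, 0], "turn": [0, 0, 0], "gripper": 0.5},
])

```text
time: 15.42
ee_pos: [0.4919, 0.0606, 0.0445]
tcp_rot: [-3.13, 0.274, -0.001]
contact_force: [-0.8, 1.1, 5.9]
gripper_width: 0.649
```

Call:
play_rows([
  {"translation": [0, 0, -10], "turn": [0, 0, 0], "gripper": 0.5},
  {"translation": [0, 0, -25], "turn": [0, 0, 0], "gripper": 0.5},
  {"translation": [0, 0, -40], "turn": [0, 0, 0], "gripper": 0.5},
  {"translation": [0, 0, -20], "turn": [0, 0, 0], "gripper": 0.5},
  {"translation": [0, 0, 0], "turn": [0, 0, 0], "gripper": 0.5},
])

```text
time: 16.05
ee_pos: [0.4924, 0.0607, 0.1405]
tcp_rot: [-3.129, 0.274, -0.006]
contact_force: [-0.4, -1.2, -1.2]
gripper_width: 0.649
```

Run:
```python
from h import *
plan((485.1,-334,140),-6.1,12)
s=snap('side','s9.png')
b=cv2.imread('pics/s9.png'); cv2.imwrite('pics/s9z.png',cv2.resize(b[210:360,240:360],None,fx=4,fy=4,interpolation=cv2.INTER_CUBIC))
```

```text
t 16.05 tcp [492.4  60.7 140.5] yaw -10.01 z [ 3.7e-03  3.0e-04 -1.0e+00] F [-0.4 -1.2 -1.2] w 0.649 q [ 0.1   0.3   1.91 -0.    0.92  1.85]
[5.1, 32.5, 0.0] -0.0057
[4.9, 32.5, 0.0] -0.0057
[4.7, 32.6, 0.0] -0.0057
[4.6, 32.6, 0.0] -0.0057
[4.4, 32.6, 0.0] -0.0057
[4.2, 32.6, 0.0] -0.0057
[4.0, 32.7, 0.0] -0.0057
[3.8, 32.7, 0.0] -0.0057
[3.6, 32.7, 0.0] -0.0057
[3.4, 32.7, 0.0] -0.0057
[3.3, 32.7, 0.0] -0.0057
[3.1, 32.8, 0.0] -0.0057
```

View pics/s9z.png

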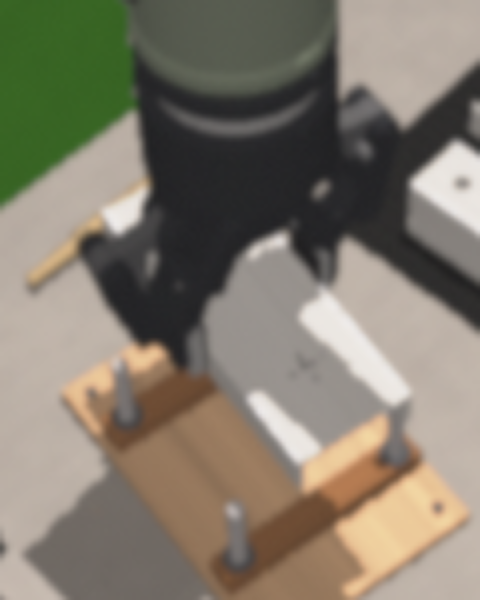

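Call:
play_rows([
  {"translation": [5.1, 32.5, 0], "turn": [0, 0, -0.0057], "gripper": 0.5},
  {"translation": [4.9, 32.5, 0], "turn": [0, 0, -0.0057], "gripper": 0.5},
  {"translation": [4.7, 32.6, 0], "turn": [0, 0, -0.0057], "gripper": 0.5},
  {"translation": [4.6, 32.6, 0], "turn": [0, 0, -0.0057], "gripper": 0.5},
  {"translation": [4.4, 32.6, 0], "turn": [0, 0, -0.0057], "gripper": 0.5},
])

```text
time: 16.73
ee_pos: [0.4874, -0.1047, 0.1374]
tcp_rot: [-3.133, 0.229, 0.005]
contact_force: [1.0, -0.1, -1.1]
gripper_width: 0.646
```

Call:
play_rows([
  {"translation": [4.2, 32.6, 0], "turn": [0, 0, -0.0057], "gripper": 0.5},
  {"translation": [4.0, 32.7, 0], "turn": [0, 0, -0.0057], "gripper": 0.5},
  {"translation": [3.8, 32.7, 0], "turn": [0, 0, -0.0057], "gripper": 0.5},
  {"translation": [3.6, 32.7, 0], "turn": [0, 0, -0.0057], "gripper": 0.5},
  {"translation": [3.4, 32.7, 0], "turn": [0, 0, -0.0057], "gripper": 0.5},
])

```text
time: 17.35
ee_pos: [0.4844, -0.2689, 0.1371]
tcp_rot: [-3.135, 0.185, 0.005]
contact_force: [-0.5, -0.3, -1.2]
gripper_width: 0.645
```

Call:
play_rows([
  {"translation": [3.3, 32.7, 0], "turn": [0, 0, -0.0057], "gripper": 0.5},
  {"translation": [3.1, 32.8, 0], "turn": [0, 0, -0.0057], "gripper": 0.5},
  {"translation": [0, 0, 20], "turn": [0, 0, 0], "gripper": 0.5},
  {"translation": [0, 0, 30], "turn": [0, 0, 0], "gripper": 0.5},
  {"translation": [0, 0, 10], "turn": [0, 0, 0], "gripper": 0.5},
])

```text
time: 17.98
ee_pos: [0.4823, -0.333, 0.0757]
tcp_rot: [-3.133, 0.167, 0.009]
contact_force: [-0.3, -0.8, -1.3]
gripper_width: 0.645
```

Run:
```python
from h import *
plan((485.1,-334,60),-6.1,1)
s=snap('side','s10.png')
b=cv2.imread('pics/s10.png'); cv2.imwrite('pics/s10z.png',cv2.resize(b[130:270,360:500],None,fx=4,fy=4,interpolation=cv2.INTER_CUBIC))
s=snap('top','t10.png')
b=cv2.imread('pics/t10.png'); cv2.imwrite('pics/t10z.png',cv2.resize(b[215:365,395:505],None,fx=4,fy=4,interpolation=cv2.INTER_CUBIC))
```

```text
t 17.98 tcp [ 482.3 -333.    75.7] yaw -6.11 z [-0.0055  0.0039 -1.    ] F [-0.3 -0.8 -1.3] w 0.645 q [-0.62  0.51  1.77 -0.    0.87  1.05]
[2.9, 0.7, 15.7] -0.0002
```

View pics/s10z.png

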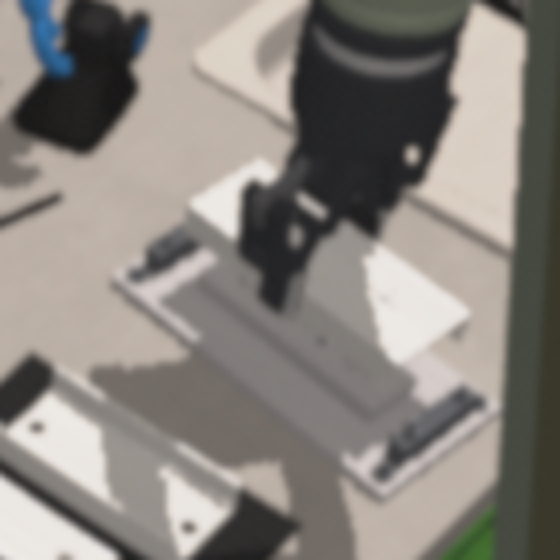

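View pics/t10z.png

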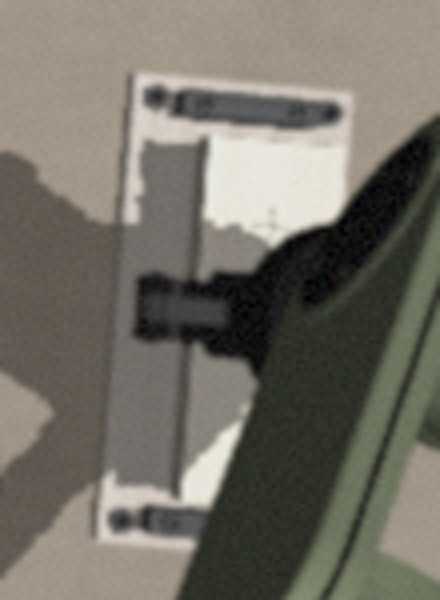

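Run:
```python
from h import *
s=ld('t10');d=ld('s10');o,M,a=st(); z=o['ee_pos'][2]
A=plane(s,[(395+271/4-.4,215+220/4-.4)],z)[0];B=plane(d,[(360+386/4-.4,130+298/4-.4)],z)[0]
c=np.array([.4851,-.334]);y=np.radians(-6.1);R=np.array([[np.cos(y),np.sin(y)],[-np.sin(y),np.cos(y)]])
for P in(A,B,(A+B)/2): print(P, R@(P[:2]-c)*1000)
# fixture check: in zf.png coordinates (x4, origin 405,225), run-out holes & stop centres
t0=ld('top0'); f=lambda l:[(405+u/4-.4,225+v/4-.4) for u,v in l]
H=plane(t0,f([(198,184),(182,370)]),.02);print('holes',H,H.mean(0),np.degrees(np.arctan2(*(H[0]-H[1])[[1,0]])))
S=plane(t0,f([(116,57),(292,72),(82,480),(258,495)]),.03);print('screws',S.round(4),S.mean(0))
```

```text
t 18.07 tcp [ 483.2 -333.4   77.1] yaw -6.09 z [-0.0035  0.0024 -1.    ] F [-0.3 -0.1 -0.6] w 0.648 q [-0.62  0.5   1.77 -0.    0.87  1.05]
[ 0.52511597 -0.33621273  0.07707488] [40.02453157  2.05206169]
[ 0.44136419 -0.3283256   0.07707488] [-44.09116442   0.99473039]
[ 0.48324008 -0.33226916  0.07707488] [-2.03331643  1.52339604]
holes [[ 0.52438104 -0.33696531  0.02      ]
 [ 0.44478396 -0.328222    0.02      ]] [ 0.4845825  -0.33259366  0.02      ] -6.268501064936846
screws [[ 0.5789 -0.3006  0.03  ]
 [ 0.5716 -0.3759  0.03  ]
 [ 0.3996 -0.2822  0.03  ]
 [ 0.3922 -0.3569  0.03  ]] [ 0.48556962 -0.32891003  0.03      ]
```

Call:
play_rows([
  {"translation": [0, 0, 15], "turn": [0, 0, 0], "gripper": 0.5},
  {"translation": [0, 0, 15], "turn": [0, 0, 0], "gripper": 0.5},
  {"translation": [0, 0, 12], "turn": [0, 0, 0], "gripper": 0.5},
  {"translation": [0, 0, 4], "turn": [0, 0, 0], "gripper": 0.5},
  {"translation": [0, 0, 0], "turn": [0, 0, 0], "gripper": 0.5},
])

```text
time: 18.7
ee_pos: [0.4842, -0.3342, 0.0328]
tcp_rot: [-3.137, 0.167, 0.0]
contact_force: [-0.5, -0.0, -1.0]
gripper_width: 0.645
```

Run:
```python
from h import *
st()
```

```text
t 18.7 tcp [ 484.2 -334.2   32.8] yaw -6.1 z [-3.e-04  2.e-04 -1.e+00] F [-0.5 -0.  -1. ] w 0.645 q [-0.62  0.56  1.81 -0.    0.78  1.05]
```

Call:
play_rows([
  {"translation": [0, -1, 1.2], "turn": [0, 0, 0], "gripper": 0.5},
  {"translation": [0, 0, 0.8], "turn": [0, 0, 0], "gripper": 0.5},
  {"translation": [0, 0, 0.8], "turn": [0, 0, 0], "gripper": 0.5},
  {"translation": [0, 0, 0], "turn": [0, 0, 0], "gripper": 0.5},
])

```text
time: 19.2
ee_pos: [0.4843, -0.3332, 0.0303]
tcp_rot: [3.137, -0.167, 0.0]
contact_force: [0.6, -0.1, -2.3]
gripper_width: 0.646
```

Call:
play_rows([
  {"translation": [0, 0, 0.7], "turn": [0, 0, 0], "gripper": 0.5},
  {"translation": [0, 0, 0.7], "turn": [0, 0, 0], "gripper": 0.5},
  {"translation": [0, 0, 0], "turn": [0, 0, 0], "gripper": 0.5},
])

```text
time: 19.58
ee_pos: [0.4844, -0.3333, 0.0296]
tcp_rot: [3.137, -0.167, 0.001]
contact_force: [-1.1, 1.2, 6.1]
gripper_width: 0.646
```

Call:
play_rows([
  {"translation": [0, 0, 0], "turn": [0, 0, 0], "gripper": 0.2},
  {"translation": [0, 0, 0], "turn": [0, 0, 0], "gripper": 0.2},
  {"translation": [0, 0, -20], "turn": [0, 0, 0], "gripper": 0.2},
  {"translation": [0, 0, -45], "turn": [0, 0, 0], "gripper": 0.2},
  {"translation": [0, 0, -35], "turn": [0, 0, 0], "gripper": 0.2},
])

```text
time: 20.2
ee_pos: [0.4846, -0.3334, 0.1301]
tcp_rot: [3.137, -0.167, 0.001]
contact_force: [0.7, -0.2, -1.0]
gripper_width: 0.801
```

Run:
```python
from h import *
plan((495.5,-187.1,130),3,4)
s=snap('side','s11.png')
b=cv2.imread('pics/s11.png'); cv2.imwrite('pics/s11z.png',cv2.resize(b[130:310,310:500],None,fx=3.3,fy=3.3,interpolation=cv2.INTER_CUBIC))
```

```text
t 20.2 tcp [ 484.6 -333.4  130.1] yaw -6.1 z [ 7.e-04 -6.e-04 -1.e+00] F [ 0.7 -0.2 -1. ] w 0.801 q [-0.62  0.44  1.71 -0.    0.98  1.06]
[-1.2, -36.7, 0.0] -0.0397
[0.3, -36.7, 0.0] -0.0397
[1.7, -36.6, 0.0] -0.0397
[3.2, -36.5, 0.0] -0.0397
```

View pics/s11z.png

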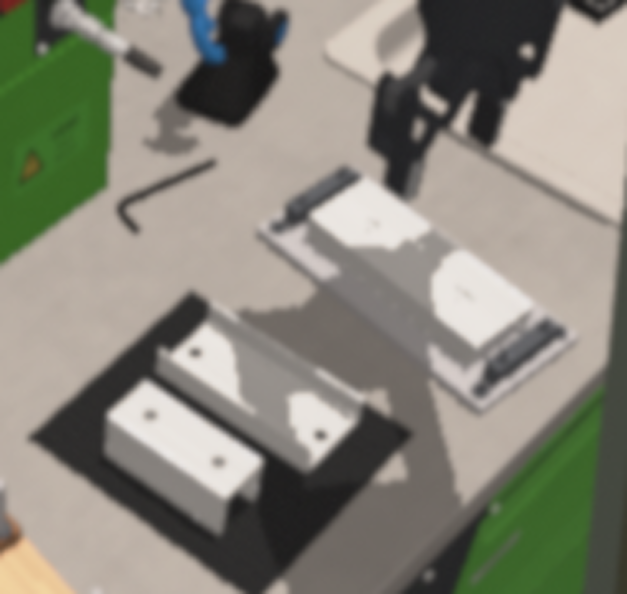

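The long blank sits straddling the tongue between both stops, at zoom (420,265). Next I pick up the wide channel.

Call:
play_rows([
  {"translation": [-1.2, -36.7, 0], "turn": [0, 0, -0.0397], "gripper": 0.2},
  {"translation": [0.3, -36.7, 0], "turn": [0, 0, -0.0397], "gripper": 0.2},
  {"translation": [1.7, -36.6, 0], "turn": [0, 0, -0.0397], "gripper": 0.2},
  {"translation": [3.2, -36.5, 0], "turn": [0, 0, -0.0397], "gripper": 0.2},
  {"translation": [0, 0, 25], "turn": [0, 0, 0], "gripper": 0.2},
])

```text
time: 20.88
ee_pos: [0.4965, -0.1852, 0.1049]
tcp_rot: [3.139, 0.087, 0.006]
contact_force: [0.1, -0.9, -0.5]
gripper_width: 0.801
```

Call:
play_rows([
  {"translation": [0, 0, 30], "turn": [0, 0, 0], "gripper": 0.2},
  {"translation": [0, 0, 25], "turn": [0, 0, 0], "gripper": 0.2},
  {"translation": [0, 0, 15], "turn": [0, 0, 0], "gripper": 0.2},
  {"translation": [0, 0, 5], "turn": [0, 0, 0], "gripper": 0.2},
  {"translation": [0, 0, 0], "turn": [0, 0, 0], "gripper": 0.2},
])

```text
time: 21.5
ee_pos: [0.4955, -0.1871, 0.029]
tcp_rot: [3.14, 0.082, 0.001]
contact_force: [-0.8, 0.3, 0.3]
gripper_width: 0.799
```

Run:
```python
from h import *
plan((495.5,-187.1,25),3,1)
```

```text
t 21.5 tcp [ 495.5 -187.1   29. ] yaw 3.0 z [ 5.e-04 -3.e-04 -1.e+00] F [-0.8  0.3  0.3] w 0.799 q [-0.38  0.5   1.95 -0.    0.69  1.14]
[0.0, 0.0, 4.0] -0.0
```

Call:
play_rows([
  {"translation": [0, 0, 4], "turn": [0, 0, 0], "gripper": 0.2},
  {"translation": [0, 0, 0], "turn": [0, 0, 0], "gripper": 0.5},
  {"translation": [0, 0, 0], "turn": [0, 0, 0], "gripper": 0.5},
  {"translation": [0, 0, 0], "turn": [0, 0, 0], "gripper": 0.5},
  {"translation": [0, 0, 0], "turn": [0, 0, 0], "gripper": 0.5},
])

```text
time: 22.12
ee_pos: [0.4955, -0.187, 0.0253]
tcp_rot: [3.14, 0.082, 0.001]
contact_force: [-0.3, 0.2, 5.0]
gripper_width: 0.648
```

Call:
play_rows([
  {"translation": [0, 0, -10], "turn": [0, 0, 0], "gripper": 0.5},
  {"translation": [0, 0, -30], "turn": [0, 0, 0], "gripper": 0.5},
  {"translation": [0, 0, -50], "turn": [0, 0, 0], "gripper": 0.5},
  {"translation": [0, 0, -25], "turn": [0, 0, 0], "gripper": 0.5},
  {"translation": [0, 0, 0], "turn": [0, 0, 0], "gripper": 0.5},
])

```text
time: 22.75
ee_pos: [0.4961, -0.1872, 0.1417]
tcp_rot: [3.139, 0.082, 0.007]
contact_force: [-0.2, 0.6, -1.4]
gripper_width: 0.65
```

Run:
```python
from h import *
plan((494.3,58.8,140),-8,7)
s=snap('side','s12.png')
b=cv2.imread('pics/s12.png'); cv2.imwrite('pics/s12z.png',cv2.resize(b[130:310,310:500],None,fx=3.3,fy=3.3,interpolation=cv2.INTER_CUBIC))
```

```text
t 22.75 tcp [ 496.1 -187.2  141.7] yaw 3.01 z [ 0.0043 -0.0017 -1.    ] F [-0.2  0.6 -1.4] w 0.65 q [-0.38  0.35  1.84 -0.    0.95  1.14]
[1.6, -35.1, 0.2] 0.0274
[0.6, -35.1, 0.2] 0.0274
[-0.3, -35.1, 0.2] 0.0274
[-1.3, -35.1, 0.2] 0.0274
[-2.3, -35.1, 0.2] 0.0274
[-3.2, -35.0, 0.2] 0.0274
[-4.2, -34.9, 0.2] 0.0274
```

View pics/s12z.png

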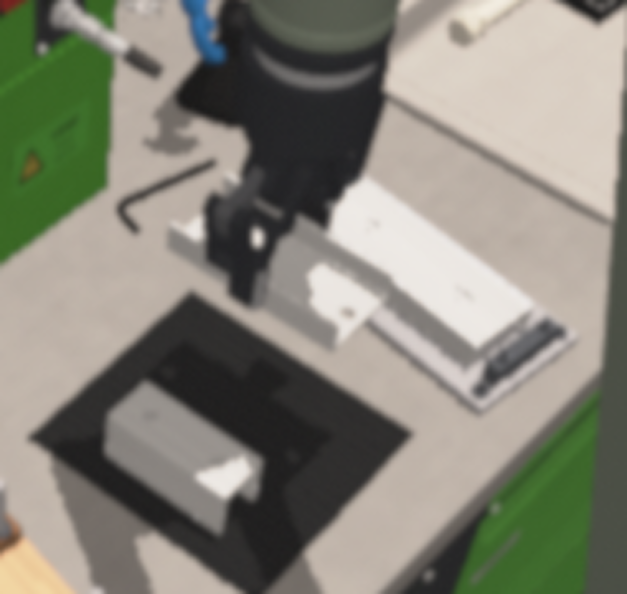

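Run:
```python
from h import *
s=ld('s11')
P=plane(s,[(310+u/3.3-.35,130+v/3.3-.35) for u,v in[(195,352),(320,435)]],.0055);print(P,P.mean(0),np.degrees(np.arctan2(*(P[0]-P[1])[[1,0]])))
P=plane(s,[(310+u/3.3-.35,130+v/3.3-.35) for u,v in[(150,415),(219,462)]],.0425);print(P,P.mean(0),np.degrees(np.arctan2(*(P[0]-P[1])[[1,0]])))
P=plane(s,[(310+u/3.3-.35,130+v/3.3-.35) for u,v in[(373,225),(463,293)]],.030);print('long',P,P.mean(0),np.degrees(np.arctan2(*(P[0]-P[1])[[1,0]])))
```

```text
[[ 0.54780439 -0.18357631  0.0055    ]
 [ 0.44777035 -0.1883327   0.0055    ]] [ 0.49778737 -0.18595451  0.0055    ] 2.7222303011920403
[[ 0.5164801  -0.10302701  0.0425    ]
 [ 0.46408503 -0.10606089  0.0425    ]] [ 0.49028257 -0.10454395  0.0425    ] 3.31394329537202
long [[ 0.52384205 -0.33490611  0.03      ]
 [ 0.44475642 -0.32746845  0.03      ]] [ 0.48429924 -0.33118728  0.03      ] -5.3726169435883
```

Call:
play_rows([
  {"translation": [1.5, -35.1, 0], "turn": [0, 0, 0.0274], "gripper": 0.5},
  {"translation": [0.5, -35.1, 0], "turn": [0, 0, 0.0274], "gripper": 0.5},
  {"translation": [-0.4, -35.1, 0], "turn": [0, 0, 0.0274], "gripper": 0.5},
  {"translation": [-1.4, -35.1, 0], "turn": [0, 0, 0.0274], "gripper": 0.5},
  {"translation": [-2.4, -35.1, 0], "turn": [0, 0, 0.0274], "gripper": 0.5},
])

```text
time: 23.42
ee_pos: [0.492, -0.0101, 0.1378]
tcp_rot: [3.139, -0.135, -0.007]
contact_force: [0.6, -0.2, -0.4]
gripper_width: 0.647
```

Call:
play_rows([
  {"translation": [-3.3, -35, 0], "turn": [0, 0, 0.0274], "gripper": 0.5},
  {"translation": [-4.3, -34.9, 0], "turn": [0, 0, 0.0274], "gripper": 0.5},
  {"translation": [0, 0, 15], "turn": [0, 0, 0], "gripper": 0.5},
  {"translation": [0, 0, 0], "turn": [0, 0, 0], "gripper": 0.5},
  {"translation": [0, 0, 0], "turn": [0, 0, 0], "gripper": 0.5},
])

```text
time: 24.05
ee_pos: [0.4923, 0.0582, 0.1241]
tcp_rot: [3.133, -0.22, -0.003]
contact_force: [-0.5, -0.5, -0.8]
gripper_width: 0.645
```

Run:
```python
from h import *
plan((493,58.8,48),-8,3)
s=snap('side','s13.png')
b=cv2.imread('pics/s13.png'); cv2.imwrite('pics/s13z.png',cv2.resize(b[210:360,240:360],None,fx=4,fy=4,interpolation=cv2.INTER_CUBIC))
```

```text
t 24.05 tcp [492.3  58.2 124.1] yaw -8.04 z [-1.7e-03 -5.0e-04 -1.0e+00] F [-0.5 -0.5 -0.8] w 0.645 q [ 0.09  0.33  1.93 -0.    0.89  1.81]
[0.2, -0.2, 25.4] -0.0002
[0.2, -0.2, 25.4] -0.0002
[0.2, -0.2, 25.4] -0.0002
```

View pics/s13z.png

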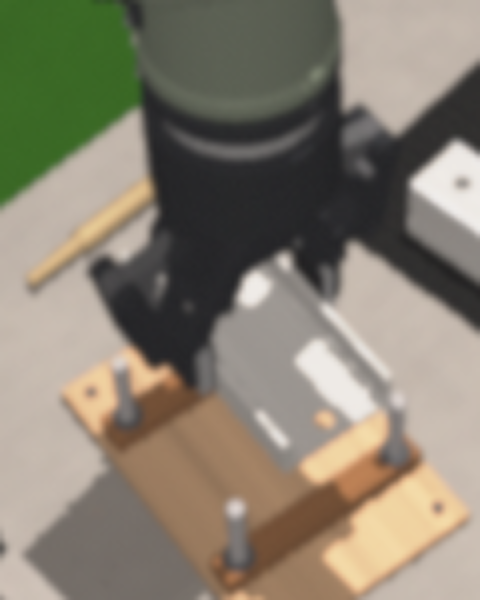

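Call:
play_rows([
  {"translation": [0.3, -0.6, 20], "turn": [0, 0, 0], "gripper": 0.5},
  {"translation": [0, 0, 25], "turn": [0, 0, 0], "gripper": 0.5},
  {"translation": [0, 0, 20], "turn": [0, 0, 0], "gripper": 0.5},
  {"translation": [0, 0, 9], "turn": [0, 0, 0], "gripper": 0.5},
  {"translation": [0, 0, 0], "turn": [0, 0, 0], "gripper": 0.5},
])

```text
time: 24.72
ee_pos: [0.4931, 0.0592, 0.0507]
tcp_rot: [3.134, -0.22, -0.001]
contact_force: [0.6, -0.1, -0.6]
gripper_width: 0.648
```

Call:
play_rows([
  {"translation": [0, 0, 2], "turn": [0, 0, 0], "gripper": 0.5},
  {"translation": [0, 0, 1], "turn": [0, 0, 0], "gripper": 0.5},
  {"translation": [0, 0, 0], "turn": [0, 0, 0], "gripper": 0.5},
])

```text
time: 25.1
ee_pos: [0.4932, 0.0596, 0.0481]
tcp_rot: [-3.134, 0.219, -0.001]
contact_force: [0.9, -0.3, -0.3]
gripper_width: 0.644
```

Call:
play_rows([
  {"translation": [0, 0, 1], "turn": [0, 0, 0], "gripper": 0.5},
  {"translation": [0, 0, 1], "turn": [0, 0, 0], "gripper": 0.5},
  {"translation": [0, 0, 0.7], "turn": [0, 0, 0], "gripper": 0.5},
  {"translation": [0, 0, 0], "turn": [0, 0, 0], "gripper": 0.5},
])

```text
time: 25.6
ee_pos: [0.493, 0.0596, 0.0453]
tcp_rot: [3.134, -0.219, 0.0]
contact_force: [-1.0, 0.3, 2.3]
gripper_width: 0.647
```

Call:
play_rows([
  {"translation": [0, 0, 0.4], "turn": [0, 0, 0], "gripper": 0.5},
  {"translation": [0, 0, 0], "turn": [0, 0, 0], "gripper": 0.2},
  {"translation": [0, 0, 0], "turn": [0, 0, 0], "gripper": 0.2},
  {"translation": [0, 0, -20], "turn": [0, 0, 0], "gripper": 0.2},
  {"translation": [0, 0, -40], "turn": [0, 0, 0], "gripper": 0.2},
])

```text
time: 26.22
ee_pos: [0.4919, 0.0595, 0.1039]
tcp_rot: [3.133, -0.219, -0.007]
contact_force: [0.8, -0.8, 0.4]
gripper_width: 0.8
```

Call:
play_rows([
  {"translation": [0, 10, -25], "turn": [0, 0, 0], "gripper": 0.3},
  {"translation": [0, 30, 0], "turn": [0, 0, 0], "gripper": 0.3},
  {"translation": [0, 30, 0], "turn": [0, 0, 0], "gripper": 0.3},
  {"translation": [0, 30, 0], "turn": [0, 0, 0], "gripper": 0.3},
])

```text
time: 26.72
ee_pos: [0.479, -0.0402, 0.1296]
tcp_rot: [3.134, -0.218, 0.0]
contact_force: [-0.0, -0.2, -0.7]
gripper_width: 0.701
```

Run:
```python
from h import *
plan((492,-105.2,130),3,3)
s=snap('side','s14.png')
b=cv2.imread('pics/s14.png'); cv2.imwrite('pics/s14z.png',cv2.resize(b[240:380,230:360],None,fx=4,fy=4,interpolation=cv2.INTER_CUBIC))
s=snap('top','t14.png')
b=cv2.imread('pics/t14.png'); cv2.imwrite('pics/t14z.png',cv2.resize(b[225:365,170:290],None,fx=4,fy=4,interpolation=cv2.INTER_CUBIC))
```

```text
t 26.73 tcp [479.  -40.2 129.6] yaw -7.97 z [ 2.e-04 -1.e-04 -1.e+00] F [-0.  -0.2 -0.7] w 0.701 q [-0.11  0.3   1.96 -0.    0.89  1.6 ]
[7.3, 20.8, -0.1] -0.0638
[5.9, 21.3, -0.1] -0.0638
[4.6, 21.6, -0.1] -0.0638
```

View pics/s14z.png

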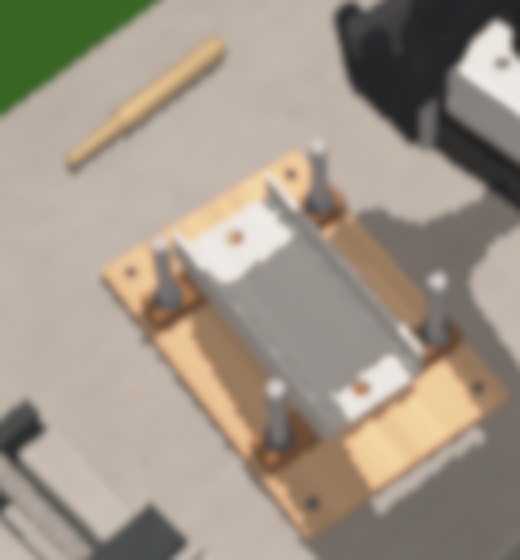

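View pics/t14z.png

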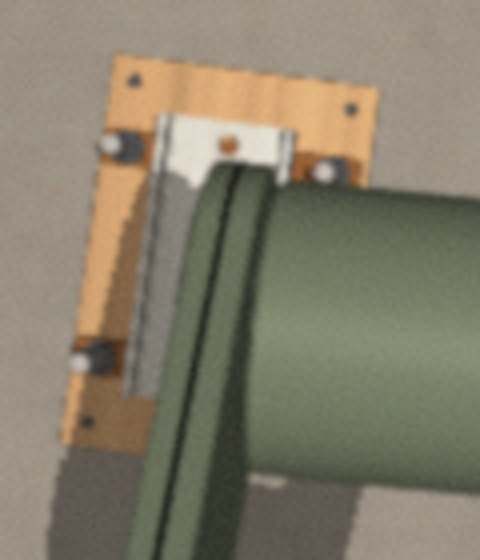

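Wide lies open side up across both bearers between the stakes. Its holes are at (235,238) and (361,388) in the side zoom.

Run:
```python
from h import *
s=ld('s14')
f=lambda l:[(230+u/4-.4,240+v/4-.4) for u,v in l]
P=plane(s,f([(235,238),(361,388)]),.0255);print(P,P.mean(0),np.degrees(np.arctan2(*(P[0]-P[1])[[1,0]])))
S=plane(s,f([(163,246),(318,147),(275,388),(437,282)]),.07);print('stakes',S.mean(0))
t=ld('t14');g=lambda l:[(170+u/4-.4,225+v/4-.4) for u,v in l]
print('far hole top',plane(t,g([(228,145)]),.0255))
```

```text
[[0.54448559 0.05346337 0.0255    ]
 [0.44586457 0.06726036 0.0255    ]] [0.49517508 0.06036186 0.0255    ] -7.963940733353108
stakes [0.49274695 0.05964084 0.07      ]
far hole top [[0.54558524 0.05285325 0.0255    ]]
```

Call:
play_rows([
  {"translation": [7.3, 20.8, 0], "turn": [0, 0, -0.0638], "gripper": 0.3},
  {"translation": [5.9, 21.3, 0], "turn": [0, 0, -0.0638], "gripper": 0.3},
  {"translation": [4.6, 21.6, 0], "turn": [0, 0, -0.0638], "gripper": 0.3},
  {"translation": [0, 0, 20], "turn": [0, 0, 0], "gripper": 0.3},
  {"translation": [0, 0, 0], "turn": [0, 0, 0], "gripper": 0.3},
])

```text
time: 27.45
ee_pos: [0.4913, -0.1037, 0.1085]
tcp_rot: [-3.139, -0.081, 0.005]
contact_force: [0.4, 0.9, -0.1]
gripper_width: 0.7
```

Call:
play_rows([
  {"translation": [0, 0, 30], "turn": [0, 0, 0], "gripper": 0.3},
  {"translation": [0, 0, 25], "turn": [0, 0, 0], "gripper": 0.3},
  {"translation": [0, 0, 7], "turn": [0, 0, 0], "gripper": 0.3},
  {"translation": [0, 0, 0], "turn": [0, 0, 0], "gripper": 0.3},
])

```text
time: 27.95
ee_pos: [0.4925, -0.1041, 0.048]
tcp_rot: [3.14, 0.082, 0.0]
contact_force: [1.4, -0.4, -0.7]
gripper_width: 0.697
```

Run:
```python
from h import *
plan((492,-105.2,46),3,1)
```

```text
t 27.95 tcp [ 492.5 -104.1   48. ] yaw 3.0 z [ 2.e-04 -0.e+00 -1.e+00] F [ 1.4 -0.4 -0.7] w 0.697 q [-0.23  0.44  2.    0.    0.7   1.29]
[-0.5, 1.1, 2.0] 0.0
```

Call:
play_rows([
  {"translation": [-0.5, 1, 2], "turn": [0, 0, 0], "gripper": 0.3},
  {"translation": [0, 0, 0], "turn": [0, 0, 0], "gripper": 0.7},
  {"translation": [0, 0, 0], "turn": [0, 0, 0], "gripper": 0.7},
  {"translation": [0, 0, 0], "turn": [0, 0, 0], "gripper": 0.7},
  {"translation": [0, 0, 0], "turn": [0, 0, 0], "gripper": 0.7},
])

```text
time: 28.58
ee_pos: [0.4922, -0.1055, 0.0465]
tcp_rot: [3.14, 0.082, 0.002]
contact_force: [-0.6, 0.5, 6.2]
gripper_width: 0.41
```

Call:
play_rows([
  {"translation": [0, 0, -10], "turn": [0, 0, 0], "gripper": 0.7},
  {"translation": [0, 0, -30], "turn": [0, 0, 0], "gripper": 0.7},
  {"translation": [0, 0, -40], "turn": [0, 0, 0], "gripper": 0.7},
  {"translation": [0, 0, -20], "turn": [0, 0, 0], "gripper": 0.7},
  {"translation": [0, 0, 0], "turn": [0, 0, 0], "gripper": 0.7},
])

```text
time: 29.2
ee_pos: [0.4925, -0.1056, 0.1474]
tcp_rot: [3.139, 0.082, 0.006]
contact_force: [-0.1, 0.1, -0.7]
gripper_width: 0.412
```

Run:
```python
from h import *
plan((495.5,59.8,145),-8,5)
```

```text
t 29.2 tcp [ 492.5 -105.6  147.4] yaw 2.98 z [ 0.0038 -0.001  -1.    ] F [-0.1  0.1 -0.7] w 0.412 q [-0.23  0.31  1.89 -0.    0.94  1.28]
[2.3, -33.0, 0.5] 0.0383
[1.0, -33.1, 0.5] 0.0383
[-0.2, -33.1, 0.5] 0.0383
[-1.5, -33.0, 0.5] 0.0383
[-2.8, -33.0, 0.5] 0.0383
```

Call:
play_rows([
  {"translation": [2.3, -33, 0], "turn": [0, 0, 0.0383], "gripper": 0.7},
  {"translation": [1.0, -33.1, 0], "turn": [0, 0, 0.0383], "gripper": 0.7},
  {"translation": [-0.2, -33.1, 0], "turn": [0, 0, 0.0383], "gripper": 0.7},
  {"translation": [-1.5, -33, 0], "turn": [0, 0, 0.0383], "gripper": 0.7},
  {"translation": [-2.8, -33, 0], "turn": [0, 0, 0.0383], "gripper": 0.7},
])

```text
time: 29.82
ee_pos: [0.4936, 0.061, 0.1443]
tcp_rot: [3.133, -0.221, -0.004]
contact_force: [0.4, -1.0, -0.7]
gripper_width: 0.408
```

Call:
play_rows([
  {"translation": [0, 0, 20], "turn": [0, 0, 0], "gripper": 0.7},
  {"translation": [0, 0, 20], "turn": [0, 0, 0], "gripper": 0.7},
  {"translation": [0, 0, 0], "turn": [0, 0, 0], "gripper": 0.7},
  {"translation": [0, 0, 0], "turn": [0, 0, 0], "gripper": 0.7},
])

```text
time: 30.32
ee_pos: [0.4946, 0.06, 0.1056]
tcp_rot: [3.134, -0.219, -0.001]
contact_force: [0.4, -0.3, -1.2]
gripper_width: 0.409
```

Run:
```python
from h import *
plan((495.5,60,78),-8,2)
s=snap('side','s15.png')
b=cv2.imread('pics/s15.png'); cv2.imwrite('pics/s15z.png',cv2.resize(b[230:380,230:360],None,fx=4,fy=4,interpolation=cv2.INTER_CUBIC))
```

```text
t 30.32 tcp [494.6  60.  105.6] yaw -8.0 z [-4.e-04 -1.e-04 -1.e+00] F [ 0.4 -0.3 -1.2] w 0.409 q [ 0.1   0.35  1.95 -0.    0.84  1.81]
[0.4, -0.1, 13.8] -0.0
[0.4, -0.1, 13.8] -0.0
```

View pics/s15z.png

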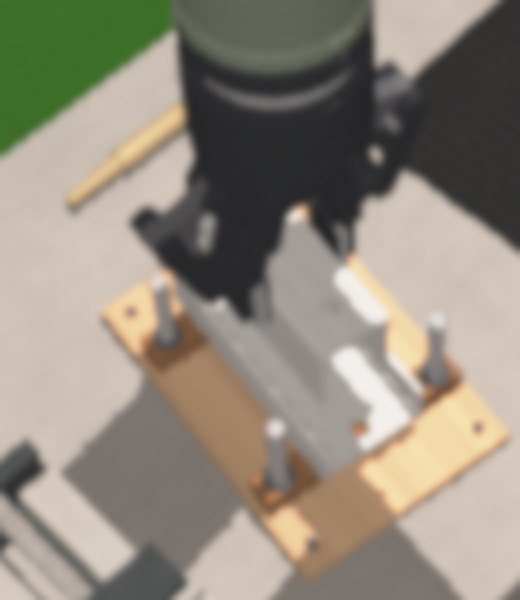

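Call:
play_rows([
  {"translation": [0.5, 0, 15], "turn": [0, 0, 0], "gripper": 0.7},
  {"translation": [0, 0, 12], "turn": [0, 0, 0], "gripper": 0.7},
  {"translation": [0, 0, 5], "turn": [0, 0, 0], "gripper": 0.7},
  {"translation": [0, 0, 1.5], "turn": [0, 0, 0], "gripper": 0.7},
  {"translation": [0, 0, 0], "turn": [0, 0, 0], "gripper": 0.7},
])

```text
time: 31.0
ee_pos: [0.4952, 0.06, 0.0722]
tcp_rot: [3.134, -0.219, 0.0]
contact_force: [-1.2, -0.9, 0.6]
gripper_width: 0.417
```

Call:
play_rows([
  {"translation": [0, 0, 0.8], "turn": [0, 0, 0], "gripper": 0.7},
  {"translation": [0, 0, 0.8], "turn": [0, 0, 0], "gripper": 0.7},
  {"translation": [0, 0, 0.8], "turn": [0, 0, 0], "gripper": 0.7},
  {"translation": [0, 0, 0], "turn": [0, 0, 0], "gripper": 0.7},
])

```text
time: 31.5
ee_pos: [0.495, 0.0599, 0.0698]
tcp_rot: [3.134, -0.219, -0.0]
contact_force: [0.4, -0.0, -0.4]
gripper_width: 0.407
```

Call:
play_rows([
  {"translation": [0, 0, 0.7], "turn": [0, 0, 0], "gripper": 0.7},
  {"translation": [0, 0, 0.5], "turn": [0, 0, 0], "gripper": 0.7},
  {"translation": [0, 0, 0], "turn": [0, 0, 0], "gripper": 0.7},
])

```text
time: 31.88
ee_pos: [0.4951, 0.06, 0.0695]
tcp_rot: [3.134, -0.219, 0.001]
contact_force: [-2.3, -0.1, 6.9]
gripper_width: 0.413
```

Run:
```python
from h import *
st()
s=snap('side','s16.png')
b=cv2.imread('pics/s16.png'); cv2.imwrite('pics/s16z.png',cv2.resize(b[230:380,230:360],None,fx=4,fy=4,interpolation=cv2.INTER_CUBIC))
```

```text
t 31.88 tcp [495.1  60.   69.5] yaw -7.99 z [ 5.e-04 -0.e+00 -1.e+00] F [-2.3 -0.1  6.9] w 0.413 q [ 0.1   0.4   1.99 -0.    0.75  1.81]
```

View pics/s16z.png

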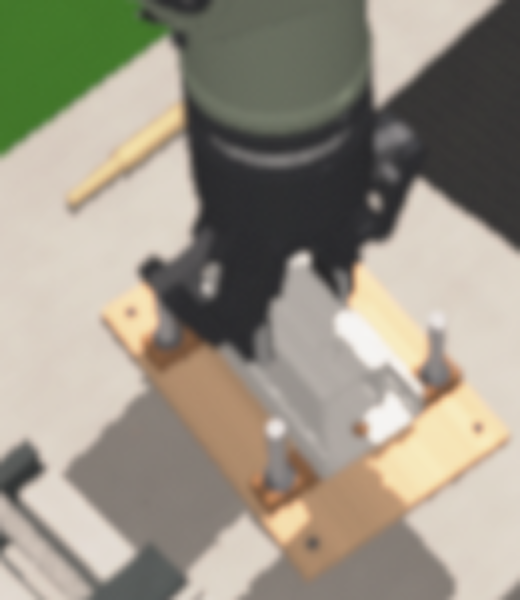

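Contact came at the expected height and the narrow one is inside the wide flanges. I'll release and retreat.

Call:
play_rows([
  {"translation": [0, 0, 0], "turn": [0, 0, 0], "gripper": 0.35},
  {"translation": [0, 0, 0], "turn": [0, 0, 0], "gripper": 0.3},
  {"translation": [0, 0, -20], "turn": [0, 0, 0], "gripper": 0.3},
  {"translation": [0, 0, -40], "turn": [0, 0, 0], "gripper": 0.3},
  {"translation": [0, 0, -40], "turn": [0, 0, 0], "gripper": 0.3},
])

```text
time: 32.55
ee_pos: [0.4948, 0.0599, 0.1692]
tcp_rot: [3.134, -0.219, -0.002]
contact_force: [0.9, -0.1, -0.3]
gripper_width: 0.699
```

Call:
play_rows([
  {"translation": [-20, 35, -10], "turn": [0, 0, 0], "gripper": 0.3},
  {"translation": [-20, 40, 0], "turn": [0, 0, 0], "gripper": 0.3},
  {"translation": [-20, 40, 0], "turn": [0, 0, 0], "gripper": 0.3},
  {"translation": [-20, 40, 0], "turn": [0, 0, 0], "gripper": 0.3},
  {"translation": [0, 40, 0], "turn": [0, 0, 0], "gripper": 0.3},
])

```text
time: 33.17
ee_pos: [0.3869, -0.1227, 0.1785]
tcp_rot: [-3.134, 0.219, 0.001]
contact_force: [0.3, -0.2, -0.7]
gripper_width: 0.703
```

Call:
play_rows([
  {"translation": [0, 35, 0], "turn": [0, 0, 0], "gripper": 0.3},
  {"translation": [0, 35, 0], "turn": [0, 0, 0], "gripper": 0.3},
  {"translation": [0, 0, 0], "turn": [0, 0, 0], "gripper": 0.3},
])

```text
time: 33.55
ee_pos: [0.3788, -0.1929, 0.1785]
tcp_rot: [3.133, -0.224, 0.0]
contact_force: [1.4, 0.2, 0.2]
gripper_width: 0.702
```

Run:
```python
from h import *
st()
snap('side','s17.png'); snap('top','t17.png')
b=cv2.imread('pics/s17.png'); cv2.imwrite('pics/s17z.png',cv2.resize(b[240:380,230:370],None,fx=4,fy=4,interpolation=cv2.INTER_CUBIC))
b=cv2.imread('pics/t17.png'); cv2.imwrite('pics/t17z.png',cv2.resize(b[225:365,170:290],None,fx=4,fy=4,interpolation=cv2.INTER_CUBIC))
```

```text
t 33.55 tcp [ 378.8 -192.9  178.5] yaw -8.19 z [ 2.e-04 -4.e-04 -1.e+00] F [1.4 0.2 0.2] w 0.702 q [-0.5   0.16  2.   -0.    0.98  1.22]
```

View pics/s17z.png

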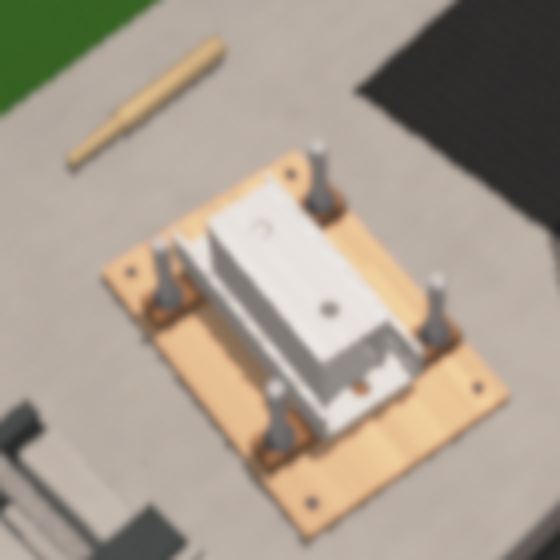

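View pics/t17z.png

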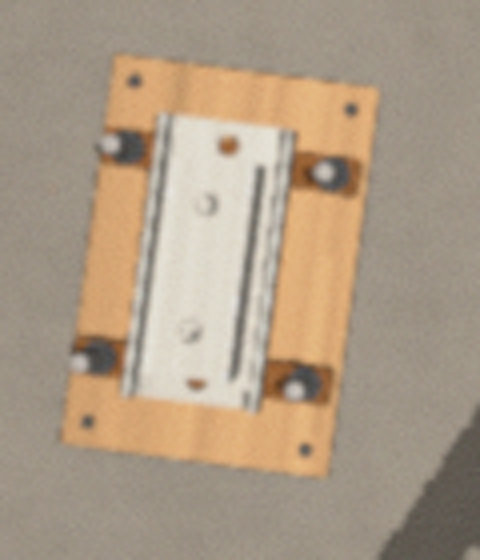

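View pics/t17.png

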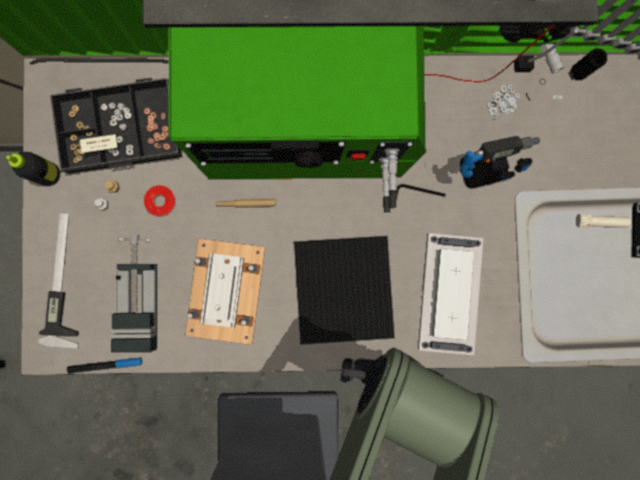

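View pics/s17.png

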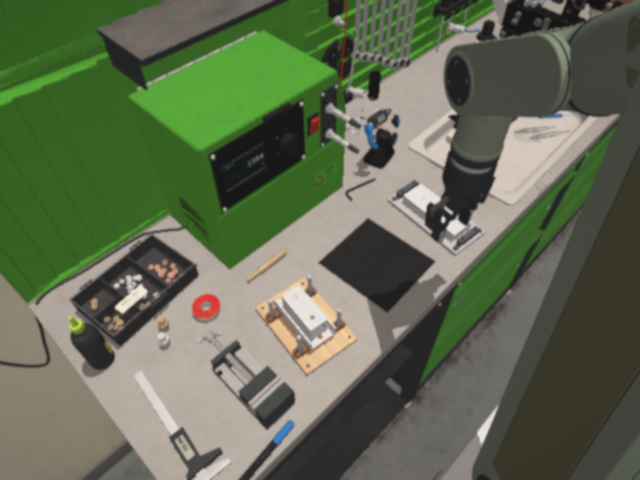

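The long blank sits centred on the fixture at (453,293) with both crosses up. The narrow one stands inside the wide one between the stakes, and the punch, hex key and tape are unchanged. I'll do one numeric check, then hand in.

Run:
```python
from h import *
t=ld('t17');g=lambda l:[(170+u/4-.4,225+v/4-.4) for u,v in l]
for n,l,z in(('wide',[(228,145),(196,386)],.0255),('narrow',[(206,204),(190,331)],.0655)):
    P=plane(t,g(l),z);print(n,P.mean(0).round(4),np.degrees(np.arctan2(*(P[0]-P[1])[[1,0]])))
P=plane(t,[(455.5,270.5),(452.3,317.5)],.03);print('long',P.mean(0).round(4))
a=cv2.imread('pics/top0.png').astype(int);b=cv2.imread('pics/t17.png').astype(int)
for n,(x0,y0,x1,y1) in dict(punch=(205,190,285,215),tape=(135,175,185,225),key=(395,180,450,200)).items(): print(n,abs(a-b)[y0:y1,x0:x1].max())
print(r.sign_off())
```

```text
wide [0.4946 0.0599 0.0255] -7.888475754777676
narrow [0.4944 0.0606 0.0655] -7.489599253024828
long [ 0.4845 -0.3332  0.03  ]
punch 12
tape 17
key 19
the job is handed in; nothing more can be done
None
```

The job is done and handed in at about 34 s of the 96 s. I lifted the narrow channel and then the wide one onto the mat. I then set the long blank over the fixture tongue and put the wide and narrow channels back in the cradle.

The last pictures and measurements, good to about 2 mm, showed:
- **Long blank:** it lies open side down over the tongue, between the two end stops. Its centre is within about 1 mm of the fixture centre.
- **Wide channel:** it lies open side up across both bearers between the stakes. It is within about 1–2 mm and 0.2° of the cradle's centre and direction.
- **Narrow channel:** it stands open side down with both flanges inside the wide one. Their centres are within 1 mm of each other.
- **Punch, hex key and tape roll:** they are where they lay. The before and after pictures differ there only slightly, within what I take to be noise.
- **Forces:** the readings stayed under about 8 N, and the gripper was clear of everything at hand-in.

No check failed. The views disagreed by 1–3 mm in places, for example on the fixture centre and where the wide channel lay, well inside the clearances.

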